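# Pin the juice press lever and lock it with a spring cotter

### The job

Push the lever pin of the juice press in through its clevis until it stops, without ramming it, then take the spring cotter (the one with the bowed leg) out of the white rack and push its straight leg down through the cross hole in the pin until the bow snaps over the pin. Feel for the hole gently, never force the cotter against the pin or spread its bow too far, and let go with the cotter standing upright in place. Leave the cup, bottles, jar and flat key alone.

Things in the scene. Friction and masses are not known exactly. Their poses are not given: they have to be found in the camera images.
- press: White lever juice press, fixed to the bench. Origin on the bench under the clevis; z up, x along the lever to the pressing cup, y along the lever pin. Base plate 150 mm wide in y, 20 mm high, x = -60 to 260 mm. Clevis: two cheeks 40 mm long in x, outer faces at y = -25 and +25 mm, 114 mm high. The lever pin: greased steel bar, 22 mm diameter, axis at x = 0, z = 100 mm.
- pin (a joint): Travel of the lever pin towards the press's +y, m: 0 = drawn out, hole hidden in the clevis; 0.045 = home against a hard stop. Takes about 5 N to slide. Its head, 34 mm across and 8 mm thick, is on the -y end. The whole pin is shifted along y by an unmeasured washer allowance of up to 14 mm either way.
- pin_head (a point): Fixed point on the pin's axis, 100 mm up, where the outer (-y) face of the pin's head would be when home with the middle washer allowance: 48 mm to -y of the clevis's middle. Drawn out, the head is up to 45 mm further to -y; the allowance adds up to 14 mm either way.
- pin_axis (a point): Fixed point on the pin's axis, 100 mm up, at y = +50 mm of the press, where the cross hole would be with the pin home and the middle allowance; the real hole is up to 14 mm from it along y: see it or feel for it. The hole is vertical, square, 7.2 mm wide along y and 7.5 mm across; the pin's top is 11 mm above this point. The pin ends 32 mm past the hole.
- cotter: Spring cotter of 5 mm steel wire, 50 to 80 g, in one slot of the rack (it may lean 4 degrees). Origin: middle of its double coil (22 mm across, 10 mm thick along the cotter's y; grip it across that thickness). Straight leg runs from the origin down -z, tip 84.5 mm below. The bowed leg hangs on the +x side in the same plane. It fits either way round: cotter y parallel to the pin, z up.
- bow (a joint): How far the bowed leg is sprung open, rad: 0 relaxed or seated; about 0.1 when passing the pin; over 0.4 overstretched. The bow stands 14 mm from the straight leg at 40 mm below the coil's middle, has a throat of 7 mm at 53 mm below and flares to 15 mm at 66 mm below.
- cotter_mid (a point): Point of the straight leg 40 mm below the coil's middle; on the pin's axis when seated (2 mm of play). Pushing down, the flare meets the pin about 24 mm above the seat; it takes roughly 5 to 12 N to pass the pin's waist about 10 mm above the seat, then the bow snaps in and the push falls away; pushed over 2 mm too far it resists again.
- cotter_tip (a point): Lower tip of the cotter's straight leg.
- rack: White plastic block, 60 x 130 x 70 mm, fixed. Origin under its middle, z up. Two slots from above, 22 mm long in the rack's x and 7 mm wide in its y, 60 mm deep, at y = -32 and +32 mm. The cotter stands in one, the flat key in the other, coil and T-head clear above the block; the coil's middle is 24.5 mm above its top.
- key: Flat steel key with a T-head, standing in the other slot of the rack; not needed, leave it there.
- cup: Open steel cup, 90 mm across and 85 mm high; leave alone.
- bottle_a: Clear plastic bottle, 64 mm across, 170 mm high; leave alone.
- bottle_b: Clear plastic bottle, 64 mm across, 170 mm high; leave alone.
- jar: Lidded glass jar, 70 mm across, 80 mm high; leave alone.

How it is judged:
By the outcome, as a careful person would: the job done as asked, in the order asked, and still so for the second after the job is handed in, with the robot touching nothing.
It also fails if it takes over 72 s, if anything falls off the work surface, if the arm or the gripper's body presses on something with over 40 N, if the wrist force passes 120 N, or if a joint passes its speed limit or range.

### The arm

A 6-joint arm with a two-finger parallel gripper is mounted at the origin on the work surface. World frame = base frame: x ahead of the robot, y to its left, z up, the work surface at z = 0. Lengths are in m, angles in rad, forces in N, time in s.
With the tool pointing down it reaches from about 0.275 to 0.75 m from the base axis. Payload 10.2 kg.
Tool frame: the origin (TCP) lies at the very end of the fingers, on their centre line; the grasp point (between the pads) lies 19 mm behind it; x points along the fingers, z is the direction in which the jaws open and shut, and the axes are right-handed (so a half turn about x gives the same grasp; the last joint's range is limited). The gripper opens to 88 mm and grips with 3 to 60 N. Pads are 18 mm wide; open, the fingers measure 123 mm over their backs; the gripper's body (75 mm by 187 mm) begins 45 mm behind the grasp point.
Start: joints at [-1.514, 0.313, 1.498, -0, 1.331, -0.223], TCP at [0.145, -0.505, 0.239] pointing down, gripper open.
Joint ranges: [-2.94, 2.94], [-0.97, 2.17], [0.19, 2.56], [-1.23, 4.37], [0.02, 3.11], [-2.88, 2.88]. Speed limits (rad/s): [2.39, 2.39, 3.01, 3.14, 3.14, 3.14].

### API

Orientations are given as [roll, pitch, yaw] about the fixed x, y, z axes, in that order (R = Rz(yaw) Ry(pitch) Rx(roll)).
In Python, from station import * gives the robot as it stands. The module is installed in compiled form; this text tells all that it offers.
- The arm moves only by the tool move_arm, never from a script. Its argument "series" is one flat list of numbers, 5 for each row, row after row: the shift along the tool's x, y, z as a fraction of full scale, then the turn about the tool's x as a fraction of full scale, then the closure, from 0 (fully open) to 1 (shut). A call has 1 to 12 rows; each row is the pose to reach, as a shift and turn from the pose commanded when the call began, along the tool's axes at that moment; what a row does not reach only later rows make up. Full scale, the value 1, is 250 mm for a shift and 30 degrees for a turn. A row lasts 1/12 s, in which the tool goes at most 41.7 mm and 7.16 degrees, less where a joint would pass 70% of its speed; a pose out of reach is approached as far as the arm can. A call with a number of a shift or a turn outside -1 to 1 is refused whole. A call with a gripper value outside its range is refused whole. The fingers move at their own pace and stop on an object; "grip_force" is the grip in N (left out, the last holds). Time passes only in rows, so rows that repeat a pose let the fingers close. It gives the time, the measured TCP pose, the force and the opening at its end, in the units of the state.
- state(): the state, without advancing time (a new reading comes with each control period).
- camera(name): name is "scene" or "top" or "wrist"; returns a dict with "color" (480x640x3 uint8, red, green, blue), "intrinsics" (3x3 intrinsics, pixels), "world_from_camera" (4x4, takes a point from camera to world coordinates). Camera axes: x right, y down, z forward; pixel columns grow to the right and rows downward; lengths in m; the calibration is good to about 2 mm. A picture is of the moment at which its call begins. There is no depth.
- sign_off(): hands the job in, once; it reports no verdict.
Trained networks look in a picture, given as the dict that the camera call returned (one of the last four; its "shot" number tells which), for a name from the list of things; names that differ only in an ending like _2 or _b are one class to them, and where a whole thing is asked for, a point or a joint stands for the part that bears it (a point fixed in the world has none). Each returns a list of dicts, best first, with "conf" (0 to 1); they miss things now and then, are a little off and sometimes report something else, mostly with a low value. They report only what shows in the picture. A call takes as long as a camera call.
- outline_of(picture, target): "mask" (480x640 bool, what is visible of it) and "point" ([row, column] in pixels, amid what is visible of it).
- place_of(picture, target): "point" ([row, column] in pixels: a listed point, or the origin of a listed thing).
The state is a dict: "t": time; "joints": joint angles; "joint_vel": joint speeds; "joint_efforts": joint torques, N m; "tool_pos": TCP position; "tcp_rot": TCP orientation; "wrist_force": force on the tool from outside, world axes, zero at the start; "torque": the same for the moment, N m; "gripper_width": finger opening in m.
Only numpy, scipy, OpenCV 4.12 (cv2) and the standard library are available. Lean on these libraries where they do the work, as an engineer would, in place of code of your own. Each camera call takes 0.05 s, during which the arm holds its last target.

## Working session

There is one attempt and no reset: what is moved stays moved. The work goes in short steps, Python scripts to look and compute and a tool call to move; the robot and the scene stay as the last step left them, time stands still between calls to the robot, and variables do not carry over. Pictures are saved under pics/ and viewed, and the job is handed in when it is done.

Besides the shell and the picture viewer there is one more tool, called after ">>>" by a JSON object that holds its "name" and its "arguments", one argument or row to a line. move_arm: Moves the arm, as the interface text tells. Its arguments: {"type":"object","properties":{"series":{"type":"array"},"grip_force":{"type":"number"}},"required":["series"]}

```bash
mkdir -p pics
cat > h.py <<'E'
from station import *
import numpy as np, cv2
def save(p,n,scale=1): cv2.imwrite('pics/'+n,p['color'][:,:,::-1])
E
python3 - <<'E'
from h import *
s=state()
for k,v in s.items(): print(k,np.round(v,4))
for n in ['scene','top','wrist']:
    p=camera(n); save(p,n+'0.png')
    print(n,np.round(p['intrinsics'],1).tolist(),np.round(p['world_from_camera'],3).tolist())
    for t in ['press','rack','cotter','key','pin','pin_head','pin_axis','cotter_mid','cotter_tip','cup','jar','bottle_a']:
        print(t,[(np.round(r['point'],1).tolist(),round(r['conf'],2)) for r in place_of(p,t)][:2])
E
```

```text
t 0.0
joints [-1.5144  0.3134  1.4984 -0.      1.331  -0.2234]
joint_vel [-0.0007  0.0005  0.0002 -0.0014  0.0004 -0.    ]
joint_efforts [ 1.00000e-04 -4.02208e+01 -2.52274e+01  6.95000e-02  3.52000e-02
 -1.00000e-04]
tool_pos [ 0.145  -0.5043  0.2382]
tcp_rot [2.9283 1.5695 1.6373]
wrist_force [ 0.0934  0.2634 -0.8123]
torque [ 0.0169 -0.0148 -0.0199]
gripper_width 0.0882
scene [[471.3, 0.0, 318.8], [0.0, 471.3, 226.5], [0.0, 0.0, 1.0]] [[-0.802, 0.45, -0.393, 0.998], [0.597, 0.606, -0.525, 0.607], [0.003, -0.656, -0.755, 0.933], [0.0, 0.0, 0.0, 1.0]]
press [([231.8, 330.7], 0.59)]
rack [([313.8, 435.2], 0.56)]
cotter [([294.3, 450.2], 0.55)]
key [([275.4, 431.0], 0.68), ([195.1, 317.1], 0.6)]Traceback (most recent call last):
  File "<stdin>", line 8, in <module>
ValueError: it knows: bottle, cotter, cotter_mid, cotter_tip, cup, jar, key, pin_axis, pin_head, press, rack
```

Run:
```python
from h import *
for n in ['scene','top','wrist']:
    p=camera(n); save(p,n+'1.png')
    print(n,np.round(p['intrinsics'],1).tolist(),np.round(p['world_from_camera'],3).tolist())
    for t in ['press','rack','cotter','key','pin_head','pin_axis','cotter_mid','cotter_tip','cup','jar','bottle']:
        print(t,[(np.round(r['point'],1).tolist(),round(r['conf'],2)) for r in place_of(p,t)][:2])
print(state()['t'])
```

```text
scene [[471.3, 0.0, 318.8], [0.0, 471.3, 226.5], [0.0, 0.0, 1.0]] [[-0.802, 0.45, -0.393, 0.998], [0.597, 0.606, -0.525, 0.607], [0.003, -0.656, -0.755, 0.933], [0.0, 0.0, 0.0, 1.0]]
press [([230.4, 327.1], 0.97)]
rack [([309.2, 433.8], 0.74)]
cotter [([295.3, 456.0], 0.56)]
key [([312.2, 433.7], 0.7), ([276.5, 428.1], 0.49)]
pin_head [([193.5, 317.0], 0.81)]
pin_axis [([221.7, 346.7], 0.61)]
cotter_mid [([305.8, 448.9], 0.43)]
cotter_tip [([217.3, 345.3], 0.29)]
cup [([168.3, 269.5], 0.82), ([393.6, 411.8], 0.25)]
jar [([198.4, 232.9], 0.88)]
bottle [([391.9, 412.0], 0.81), ([161.0, 226.6], 0.78)]
top [[488.0, 0.0, 312.1], [0.0, 488.0, 241.2], [0.0, 0.0, 1.0]] [[-0.017, -0.982, 0.19, 0.34], [-1.0, 0.021, 0.017, -0.002], [-0.021, -0.19, -0.982, 1.051], [0.0, 0.0, 0.0, 1.0]]
press [([259.8, 322.4], 0.91)]
rack [([285.8, 176.6], 0.78), ([251.6, 293.9], 0.32)]
cotter [([198.3, 437.6], 0.66), ([280.1, 147.2], 0.61)]
key [([284.3, 177.9], 0.62)]
pin_head [([249.7, 347.7], 0.77)]
pin_axis [([287.4, 177.1], 0.6)]
cotter_mid [([280.0, 145.8], 0.62), ([287.8, 150.5], 0.43)]
cotter_tip [([251.1, 292.8], 0.4)]
cup [([269.1, 466.2], 0.89)]
jar [([197.0, 436.1], 0.94)]
bottle [([210.2, 129.8], 0.84), ([225.5, 512.4], 0.75)]
wrist [[392.7, 0.0, 317.1], [0.0, 392.7, 241.2], [0.0, 0.0, 1.0]] [[0.277, -0.924, -0.264, 0.212], [-0.961, -0.267, -0.077, -0.485], [0.0, 0.275, -0.961, 0.384], [0.0, 0.0, 0.0, 1.0]]
press []
rack []
cotter []
key []
pin_head []
pin_axis []
cotter_mid []
cotter_tip []
cup []
jar []
bottle []
2.05
```

View pics/scene0.png

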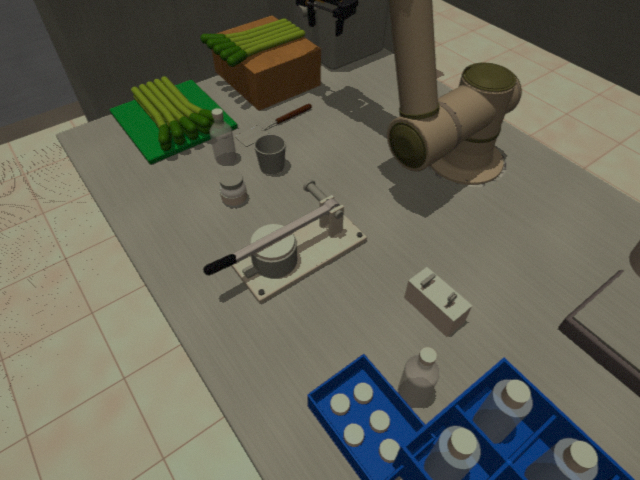

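The scene shows the press near (265,250), with the pin drawn out at about (317,190). The rack is at (437,300), with the two handles at (428,278) and (451,298).

Run:
```python
import cv2
a=cv2.imread('pics/top1.png'); 
cv2.imwrite('pics/topA.png',a)
cv2.imwrite('pics/topB.png',cv2.resize(a[210:310,240:400],(800,500),interpolation=cv2.INTER_CUBIC))
cv2.imwrite('pics/topC.png',cv2.resize(a[240:330,110:240],(780,540),interpolation=cv2.INTER_CUBIC))
a=cv2.imread('pics/scene1.png')
cv2.imwrite('pics/sB.png',cv2.resize(a[170:305,220:380],(640,540),interpolation=cv2.INTER_CUBIC))
cv2.imwrite('pics/sC.png',cv2.resize(a[255:345,390:490],(600,540),interpolation=cv2.INTER_CUBIC))
```

```text
(no output)
```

View pics/topA.png

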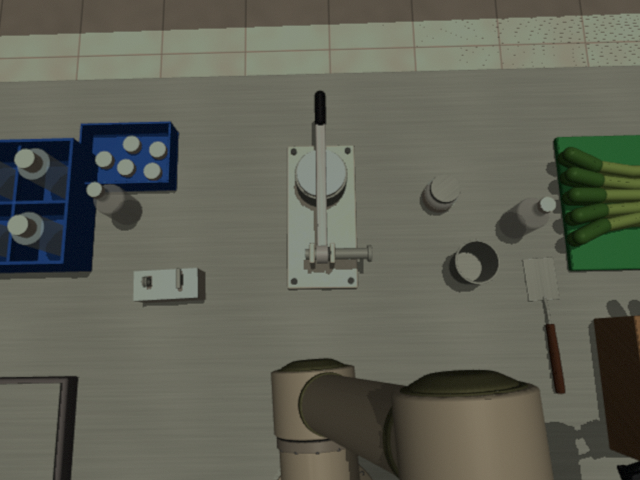

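View pics/topB.png

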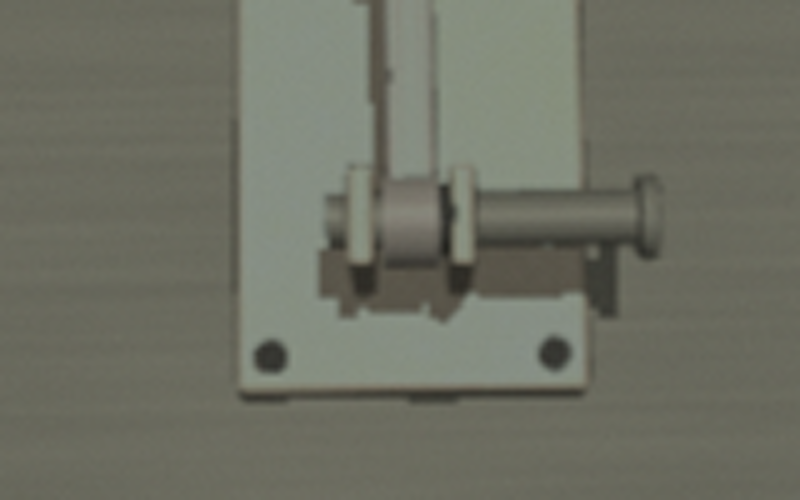

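View pics/topC.png

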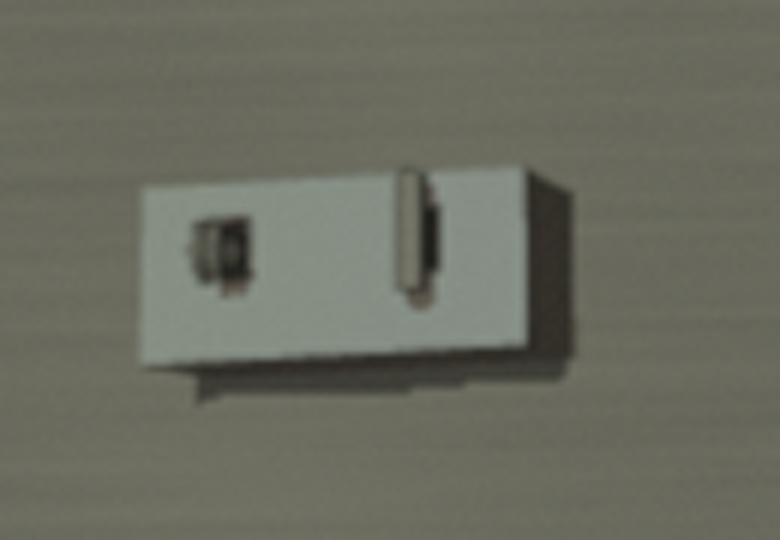

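View pics/sB.png

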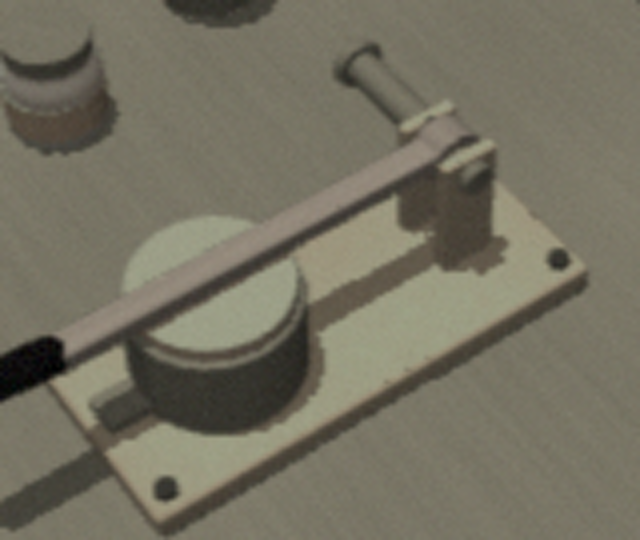

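View pics/sC.png

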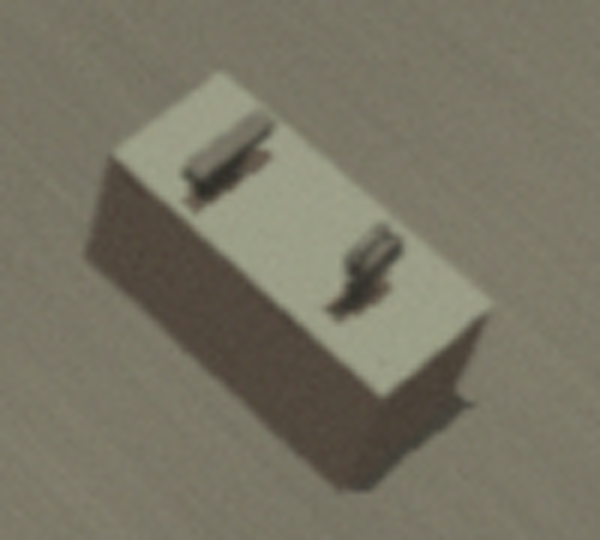

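The top view shows the base plate corners near (288,288) and (358,288). The pin head is at (372,253). The cotter (short double coil) is in the left slot at about (146,282) and the key is at (178,280). Next I'll fit the poses.

```bash
cat > geo.py <<'E'
import numpy as np
from scipy.optimize import least_squares
Kt=np.array([[488.0,0,312.1],[0,488.0,241.2],[0,0,1]]);
Ks=np.array([[471.3,0,318.8],[0,471.3,226.5],[0,0,1]])
import pickle,os
C=pickle.load(open('cams.pkl','rb')) if os.path.exists('cams.pkl') else {}
def proj(c,P):
    K,T=C[c] if isinstance(c,str) else c
    P=np.atleast_2d(P); q=(P-T[:3,3])@T[:3,:3]; q=q@K.T; return q[:,:2]/q[:,2:]
def ray(c,uv,z):
    K,T=C[c] if isinstance(c,str) else c
    d=T[:3,:3]@np.linalg.solve(K,[uv[0],uv[1],1]); o=T[:3,3]; return o+d*(z-o[2])/d[2]
def rz(a): return np.array([[np.cos(a),-np.sin(a),0],[np.sin(a),np.cos(a),0],[0,0,1]])
def fit(obs,x0):
    def f(p):
        r=[]
        for c,uv,P in obs: r+=list((proj(c,rz(p[2])@np.array(P)+[p[0],p[1],0])[0]-uv))
        return np.array(r)
    s=least_squares(f,x0); return s.x,s.fun.reshape(-1,2)
E
python3 - <<'E'
from h import *
import pickle
d={}
for n in ['scene','top']:
    p=camera(n); d[n]=(np.array(p['intrinsics']),np.array(p['world_from_camera']))
pickle.dump(d,open('cams.pkl','wb'))
from geo import *
B=lambda u,v:(u/5+240-.4,v/5+210-.4)
Cc=lambda u,v:(u/6+110-.4,v/6+240-.4)
SB=lambda u,v:(u/4+220-.4,v/4+170-.4)
SC=lambda u,v:(u/6+390-.4,v/6+255-.4)
z=.02
obs=[('top',B(240,390),(-.06,.075,z)),('top',B(588,386),(-.06,-.075,z)),('top',(288,147),(.26,.075,z)),('top',(355,146.5),(.26,-.075,z)),
('scene',SB(162,520),(.26,.075,z)),('scene',SB(588,265),(-.06,.075,z)),
('top',B(346,165),(.02,.025,.114)),('top',B(475,165),(.02,-.025,.114))]
for sel in (obs,obs[:4],obs[4:6]):
    x,r=fit(sel,[.3,0,0]); print('press',np.round(x,4),np.round(r,1).tolist())
z=.07
R=[((142,187),(.03,.065)),((526,166),(.03,-.065)),((527,347),(-.03,-.065)),((142,366),(-.03,.065))]
S=[((110,155),(.03,-.065)),((382,398),(.03,.065)),((492,303),(-.03,.065)),((218,70),(-.03,-.065))]
o1=[('top',Cc(*a),(*b,z)) for a,b in R]; o2=[('scene',SC(*a),(*b,z)) for a,b in S]
for sel in (o1+o2,o1,o2):
    x,r=fit(sel,[.3,.3,0]); print('rack',np.round(x,4),np.round(r,1).tolist())
print('head',ray('top',B(662,217),.1),ray('scene',SB(338,66),.1))
print('cotter coil',ray('top',Cc(207,250),.105),ray('scene',SC(375,245),.105))
print('slot cot',ray('top',Cc(250,280),.07))
E
```

```text
press [ 0.4988 -0.0046 -0.0127] [[-0.7, 0.8], [0.7, 1.1], [-0.4, -1.6], [-0.3, -1.9], [-0.5, -0.6], [1.7, -0.4], [0.4, 0.1], [0.2, -0.1]]
press [ 0.4981 -0.0048 -0.0141] [[-0.7, 1.0], [0.8, 1.5], [-0.1, -1.3], [0.0, -1.5]]
press [ 0.5015 -0.006   0.0018] [[-0.6, 0.5], [0.7, -0.7]]
rack [0.45   0.3139 0.0371] [[0.5, -0.4], [-0.1, -0.5], [0.0, -1.2], [-0.0, -0.8], [0.4, -0.8], [0.5, -0.6], [0.9, -0.5], [1.0, -0.4]]
rack [0.4486 0.314  0.0346] [[0.4, 0.2], [-0.1, 0.3], [-0.1, -0.4], [-0.2, -0.1]]
rack [0.4523 0.314  0.0422] [[-0.4, -0.1], [-0.0, -0.1], [0.2, -0.0], [0.1, 0.2]]
head [ 0.49851978 -0.10301338  0.1       ] [ 0.51310327 -0.1022479   0.1       ]
cotter coil [0.45074186 0.34470507 0.105     ] [0.4581551 0.3470622 0.105    ]
slot cot [0.44437731 0.34241649 0.07      ]
```

```bash
cat > plan.py <<'E'
from h import *
from scipy.spatial.transform import Rotation as Ro
def plan(tgt,yaw=None,p0=None):
    """shift fractions & turn to bring TCP to tgt; yaw = world direction of tool z (mod pi)"""
    s=state(); R=Ro.from_euler('xyz',s['tcp_rot']).as_matrix(); p=np.array(s['tool_pos']) if p0 is None else np.array(p0)
    d=R.T@(np.array(tgt)-p)/.25
    zdir=np.arctan2(R[1,2],R[0,2]); turn=None
    if yaw is not None:
        # turn +about tool x (down) => world yaw decreases
        t=(yaw-zdir+np.pi/2)%np.pi-np.pi/2; turn=np.degrees(-t)/30
    print('t',round(s['t'],2),'pos',np.round(p,4),'zdir deg',round(np.degrees(zdir),2),'toolx',np.round(R[:,0],3),'tooly',np.round(R[:,1],3),'F',np.round(s['wrist_force'],2),'w',round(s['gripper_width'],4))
    print('shift',np.round(d,4),'turn',turn)
E
python3 - <<'E'
from plan import *
plan([.499,-.165,.238],np.pi/2-.013)
plan([.499,-.165,.088],np.pi/2-.013)
from geo import *
print(ray('top',(240+324/5-.4,210+218/5-.4),.1), ray('top',(470,265),.085),ray('top',(440,185),.08))
E
```

```text
t 2.15 pos [ 0.145  -0.5046  0.2387] zdir deg -73.97 toolx [ 0.  0. -1.] tooly [0.961 0.276 0.   ] F [ 0.11 -1.12 -1.36] w 0.0878
shift [ 0.0029  1.7361 -0.9145] turn 0.55918673912323
t 2.15 pos [ 0.145  -0.5046  0.2387] zdir deg -73.97 toolx [ 0.  0. -1.] tooly [0.961 0.276 0.   ] F [ 0.11 -1.12 -1.36] w 0.0878
shift [ 0.6029  1.7361 -0.9145] turn 0.55918673912323
[0.50084644 0.03023464 0.1       ] [ 0.47292526 -0.29755528  0.085     ] [ 0.64097415 -0.25065175  0.08      ]
```

>>> {"name": "move_arm", "arguments": {
  "series": [0,0.16,-0.09,0.1,1,0,0.3,-0.17,0.3,1,0,0.45,-0.25,0.5,1,0,0.6,-0.33,0.56,1,0,0.75,-0.41,0.56,1,0,0.9,-0.48,0.56,1,0,1,-0.55,0.56,1,0,1,-0.55,0.56,1],
  "grip_force": 20
}}

```text
t: 2.82
tool_pos: [0.3502, -0.2994, 0.239]
tcp_rot: [2.191, 1.57, 0.612]
wrist_force: [0.3, -0.2, -0.4]
gripper_width: 0.0371
```

Run:
```python
from plan import *
plan([.499,-.160,.238],np.pi/2-.013)
print(np.round(state()['joints'],2))
```

```text
t 2.82 pos [ 0.3502 -0.2994  0.239 ] zdir deg -90.45 toolx [ 0.001  0.001 -1.   ] tooly [ 1.    -0.008  0.001] F [ 0.28 -0.23 -0.44] w 0.0371
shift [ 0.0049  0.5909 -0.5622] turn 0.00968357846105659
[-0.96  0.17  1.68  0.    1.29  0.62]
```

>>> {"name": "move_arm", "arguments": {
  "series": [0,0.13,-0.12,0,1,0,0.26,-0.25,0,1,0,0.39,-0.37,0,1,0,0.5,-0.48,0,1,0,0.59,-0.56,0,1,0.1,0.59,-0.56,0,1,0.25,0.59,-0.56,0,1,0.4,0.59,-0.56,0,1,0.5,0.59,-0.56,0,1,0.5,0.59,-0.56,0,1]
}}

```text
t: 3.65
tool_pos: [0.4943, -0.1645, 0.1092]
tcp_rot: [-2.093, 1.562, 2.605]
wrist_force: [-1.1, -0.0, -0.4]
gripper_width: 0.0005
```

Run:
```python
from plan import *
plan([.499,-.1205,.088],np.pi/2-.013)
p=camera('top'); cv2.imwrite('pics/t2.png',cv2.resize(p['color'][200:310,240:400,::-1],(800,550),interpolation=cv2.INTER_CUBIC))
p=camera('scene'); cv2.imwrite('pics/s2.png',cv2.resize(p['color'][120:270,220:380,::-1],(640,600),interpolation=cv2.INTER_CUBIC))
```

```text
t 3.65 pos [ 0.4943 -0.1645  0.1092] zdir deg -90.79 toolx [-0.008  0.005 -1.   ] tooly [ 1.    -0.014 -0.008] F [-1.13 -0.05 -0.44] w 0.0005
shift [ 0.0854  0.0169 -0.1758] turn -0.0013590646018063527
```

View pics/s2.png

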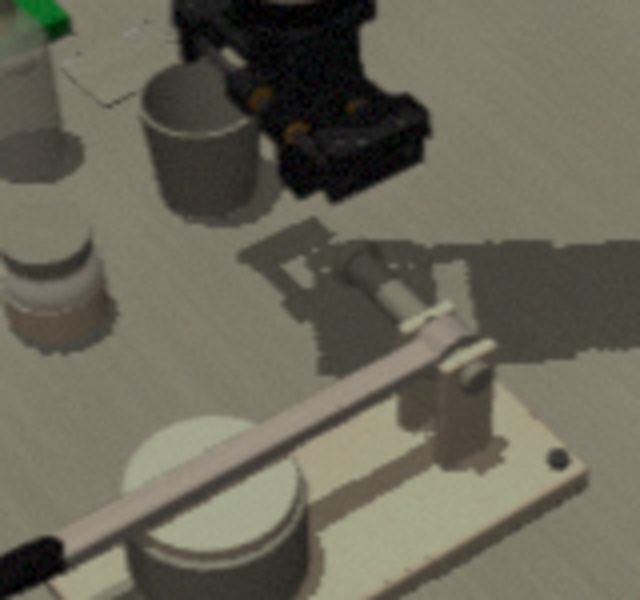

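>>> {"name": "move_arm", "arguments": {
  "series": [0.04,0.01,0,0,1,0.08,0.01,0,0,1,0.08,0.01,-0.04,0,1,0.08,0.01,-0.1,0,1,0.08,0.01,-0.1,0,1]
}}

```text
t: 4.17
tool_pos: [0.4994, -0.1383, 0.094]
tcp_rot: [-2.798, 1.57, 1.903]
wrist_force: [0.6, 0.9, -0.4]
gripper_width: 0.0007
```

Run:
```python
from plan import *
plan([.499,-.1205,.088],np.pi/2-.013)
p=camera('scene'); cv2.imwrite('pics/s3.png',cv2.resize(p['color'][120:270,220:380,::-1],(640,600),interpolation=cv2.INTER_CUBIC))
```

```text
t 4.17 pos [ 0.4994 -0.1383  0.094 ] zdir deg -90.68 toolx [-0.     0.001 -1.   ] tooly [ 1.    -0.012 -0.   ] F [ 0.56  0.9  -0.4 ] w 0.0007
shift [ 0.0239 -0.0025 -0.0712] turn 0.0022205908304458195
```

View pics/s3.png

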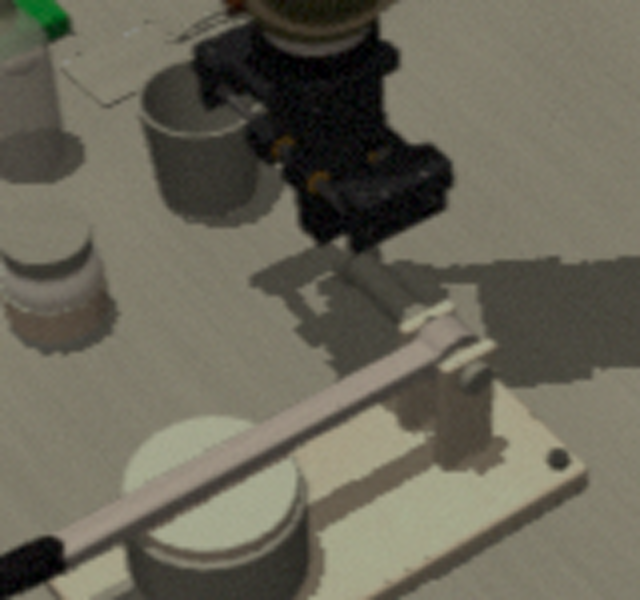

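>>> {"name": "move_arm", "arguments": {
  "series": [0.02,0,-0.02,0,1,0.02,0,-0.04,0,1,0.02,0,-0.055,0,1,0.02,0,-0.07,0,1,0.02,0,-0.08,0,1,0.02,0,-0.09,0,1]
}}

```text
t: 4.72
tool_pos: [0.4998, -0.1177, 0.0888]
tcp_rot: [1.034, 1.571, -0.55]
wrist_force: [-0.1, -0.7, -0.4]
gripper_width: 0.0005
```

>>> {"name": "move_arm", "arguments": {
  "series": [0,0,-0.012,0,1,0,0,-0.024,0,1,0,0,-0.036,0,1,0,0,-0.048,0,1]
}}

```text
t: 5.05
tool_pos: [0.5, -0.106, 0.0889]
tcp_rot: [0.576, 1.57, -1.008]
wrist_force: [0.1, -4.1, 1.2]
gripper_width: 0.0006
```

>>> {"name": "move_arm", "arguments": {
  "series": [0,0,-0.012,0,1,0,0,-0.024,0,1,0,0,-0.036,0,1,0,0,-0.048,0,1]
}}

```text
t: 5.38
tool_pos: [0.5001, -0.0937, 0.0888]
tcp_rot: [0.722, 1.571, -0.862]
wrist_force: [-0.1, -5.2, 0.8]
gripper_width: 0.0007
```

Run:
```python
from plan import *
plan([.499,-.1205,.088],np.pi/2-.013)
p=camera('top'); cv2.imwrite('pics/t4.png',cv2.resize(p['color'][200:310,240:400,::-1],(800,550),interpolation=cv2.INTER_CUBIC))
p=camera('scene'); cv2.imwrite('pics/s4.png',cv2.resize(p['color'][120:270,220:380,::-1],(640,600),interpolation=cv2.INTER_CUBIC))
```

```text
t 5.38 pos [ 0.5001 -0.0937  0.0888] zdir deg -90.76 toolx [ 0. -0. -1.] tooly [ 1.    -0.013  0.   ] F [-0.11 -5.23  0.82] w 0.0007
shift [ 0.0031 -0.0031  0.1074] turn -0.0006175041772520906
```

View pics/s4.png

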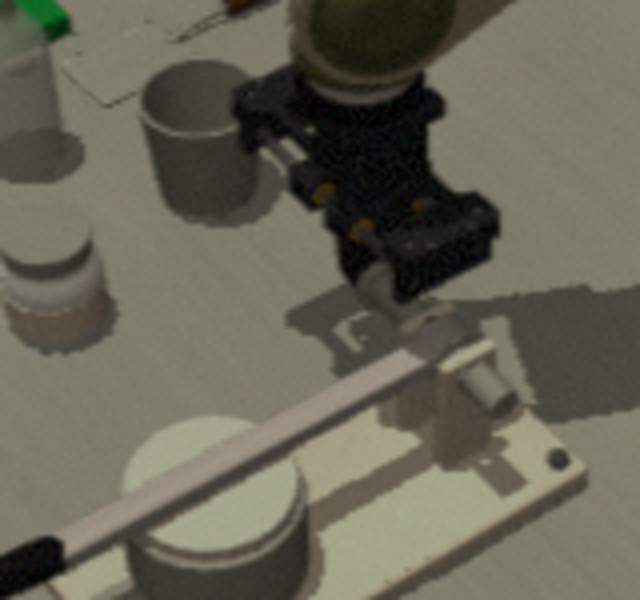

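View pics/t4.png

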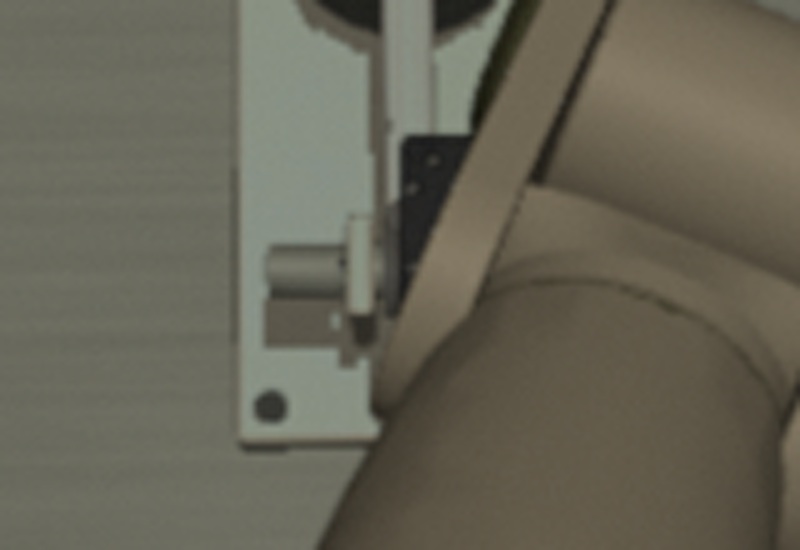

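>>> {"name": "move_arm", "arguments": {
  "series": [0,0,-0.012,0,1,0,0,-0.024,0,1,0,0,-0.036,0,1,0,0,-0.046,0,1]
}}

```text
t: 5.82
tool_pos: [0.5002, -0.0821, 0.0888]
tcp_rot: [0.026, 1.571, -1.558]
wrist_force: [-0.3, -3.8, 0.7]
gripper_width: 0.0005
```

>>> {"name": "move_arm", "arguments": {
  "series": [0,0,-0.006,0,1,0,0,-0.012,0,1,0,0,-0.017,0,1]
}}

```text
t: 6.07
tool_pos: [0.5003, -0.078, 0.0887]
tcp_rot: [-1.801, 1.571, 2.898]
wrist_force: [-0.7, -4.0, 1.7]
gripper_width: 0.0002
```

>>> {"name": "move_arm", "arguments": {
  "series": [0,0,-0.004,0,1,0,0,-0.008,0,1]
}}

```text
t: 6.23
tool_pos: [0.5003, -0.0761, 0.0887]
tcp_rot: [-2.156, 1.571, 2.542]
wrist_force: [-0.7, -3.5, 0.6]
gripper_width: 0.0003
```

>>> {"name": "move_arm", "arguments": {
  "series": [0,0,-0.004,0,1,0,0,-0.008,0,1,0,0,-0.011,0,1]
}}

```text
t: 6.48
tool_pos: [0.5007, -0.0748, 0.0891]
tcp_rot: [0.299, 1.568, -1.285]
wrist_force: [-3.3, -17.6, 1.6]
gripper_width: 0.0003
```

>>> {"name": "move_arm", "arguments": {
  "series": [0,0,-0.003,0,1,0,0,-0.006,0,1]
}}

```text
t: 6.65
tool_pos: [0.5009, -0.0747, 0.0893]
tcp_rot: [0.295, 1.565, -1.288]
wrist_force: [-3.1, -25.3, 2.9]
gripper_width: 0.0006
```

>>> {"name": "move_arm", "arguments": {
  "series": [0,0,-0.003,0,1,0,0,-0.006,0,1]
}}

```text
t: 6.82
tool_pos: [0.5012, -0.0746, 0.0896]
tcp_rot: [0.293, 1.563, -1.291]
wrist_force: [-4.8, -33.8, 3.3]
gripper_width: 0.0006
```

>>> {"name": "move_arm", "arguments": {
  "series": [0,0,0.03,0,1,0,0,0.08,0,1,-0.15,0,0.08,0,1,-0.3,0,0.08,0,1,-0.44,0,0.08,0,1,-0.44,0,-0.08,0,0.6,-0.44,0,-0.24,0,0.6,-0.44,0,-0.4,0,0.6,-0.44,0,-0.56,0,0.6,-0.44,0,-0.72,0,0.6,-0.44,0,-0.88,0,0.6,-0.44,0,-1,0,0.6]
}}

```text
t: 7.82
tool_pos: [0.503, 0.1825, 0.1985]
tcp_rot: [-2.476, 1.569, 2.224]
wrist_force: [0.5, -0.1, 1.0]
gripper_width: 0.0348
```

Run:
```python
from plan import *
plan([.45,.345,.19],np.pi/2+.037)
```

```text
t 7.82 pos [0.503  0.1825 0.1985] zdir deg -90.68 toolx [-0.001  0.001 -1.   ] tooly [ 1.    -0.012 -0.001] F [ 0.54 -0.12  0.98] w 0.0348
shift [ 0.0351 -0.2199 -0.6473] turn -0.09346280917552259
```

>>> {"name": "move_arm", "arguments": {
  "series": [0,-0.05,-0.15,-0.09,0.6,0,-0.1,-0.3,-0.09,0.6,0,-0.16,-0.45,-0.09,0.6,0,-0.22,-0.6,-0.09,0.6,0,-0.22,-0.64,-0.09,0.6,0,-0.22,-0.64,-0.09,0.6,0,-0.22,-0.64,-0.09,0.6]
}}

```text
t: 8.4
tool_pos: [0.451, 0.3399, 0.1983]
tcp_rot: [-1.261, 1.57, -2.797]
wrist_force: [0.4, 0.4, 0.4]
gripper_width: 0.0353
```

Run:
```python
from plan import *
plan([.45,.345,.19],np.pi/2+.037)
import pickle
p=camera('wrist'); save(p,'w5.png'); pickle.dump((np.array(p['intrinsics']),np.array(p['world_from_camera'])),open('wcam.pkl','wb'))
for t in ['cotter','key','rack']: print(t,[(np.round(r['point'],1).tolist(),round(r['conf'],2)) for r in place_of(p,t)][:2])
p=camera('top'); save(p,'t5f.png'); cv2.imwrite('pics/t5.png',cv2.resize(p['color'][200:310,240:400,::-1],(800,550),interpolation=cv2.INTER_CUBIC))
p=camera('scene'); cv2.imwrite('pics/s5.png',cv2.resize(p['color'][150:270,220:380,::-1],(800,600),interpolation=cv2.INTER_CUBIC))
```

```text
t 8.4 pos [0.451  0.3399 0.1983] zdir deg -88.03 toolx [-0.001 -0.    -1.   ] tooly [ 0.999  0.034 -0.001] F [0.38 0.35 0.4 ] w 0.0353
shift [ 0.0333 -0.0034 -0.0206] turn -0.004893157149463703
cotter [([235.4, 308.8], 0.84)]
key [([243.1, 402.7], 0.89)]
rack [([211.0, 344.9], 0.66)]
```

View pics/w5.png

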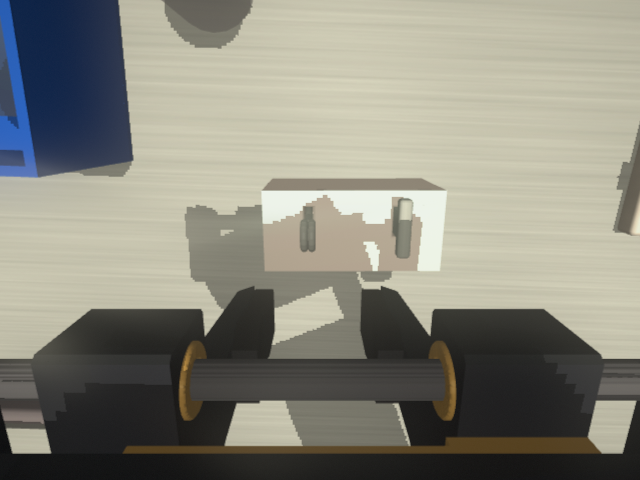

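View pics/t5.png

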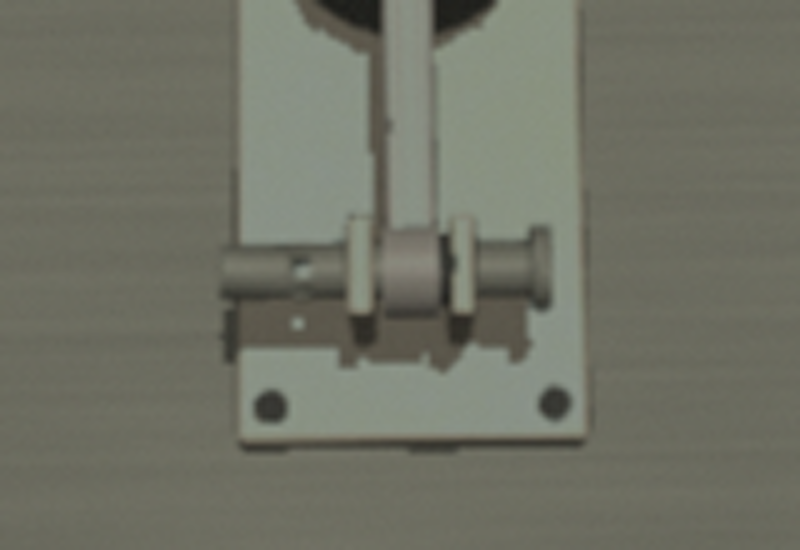

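View pics/s5.png

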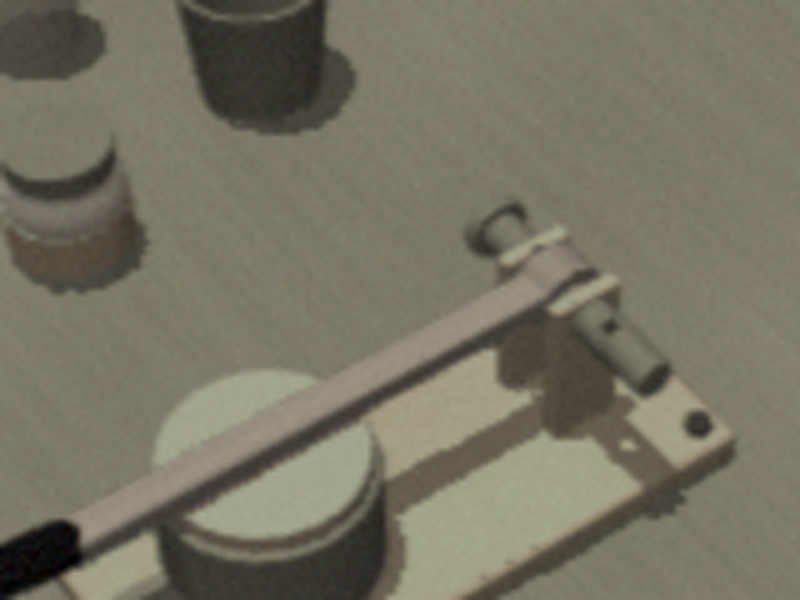

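The hole is clear at (300,253) in the top view and (342,215) in the scene view. In the wrist view the coil is at (308,235), with the bow on the world +x side.

Run:
```python
from geo import *
import pickle,cv2
W=pickle.load(open('wcam.pkl','rb'))
t=('top',(240+301/5-.4,200+269/5-.4)); s=('scene',(220+612/5-.4,150+326/5-.4))
print('hole',ray(*t,.111),ray(*s,.111))
B=lambda u,v:(u/5+240-.4,v/5+200-.4)
print('pin end',ray('top',B(222,272),.1),'head',ray('top',B(552,267),.1),'cheek',ray('top',B(346,265),.114),ray('top',B(475,265),.114))
print('pin axis x',ray('top',B(260,245),.1),ray('top',B(260,298),.1))
print('coil w',ray(W,(308,235),.0945), ray(W,(308,235),.1055),'rackcorn',[ray(W,u,.07).round(4) for u in [(263,190),(445,190),(440,271),(263,271)]])
print('slot',ray(W,(308.5,210),.07))
a=cv2.imread('pics/w5.png'); cv2.imwrite('pics/w5c.png',cv2.resize(a[175:280,255:455],(800,420),interpolation=cv2.INTER_NEAREST))
```

```text
hole [0.49877896 0.03885753 0.111     ] [0.50395448 0.03928183 0.111     ]
pin end [0.50006873 0.07060205 0.1       ] head [ 0.49940562 -0.05973497  0.1       ] cheek [0.49949376 0.02117675 0.114     ] [ 0.49846573 -0.02900581  0.114     ]
pin axis x [0.51060017 0.05546558 0.1       ] [0.48936796 0.05565706 0.1       ]
coil w [0.45398441 0.34618575 0.0945    ] [0.45695757 0.34603268 0.1055    ] rackcorn [array([0.4787, 0.3789, 0.07  ]), array([0.4833, 0.2519, 0.07  ]), array([0.4233, 0.2481, 0.07  ]), array([0.4186, 0.379 , 0.07  ])]
slot [0.46568796 0.34671107 0.07      ]
```

View pics/w5c.png

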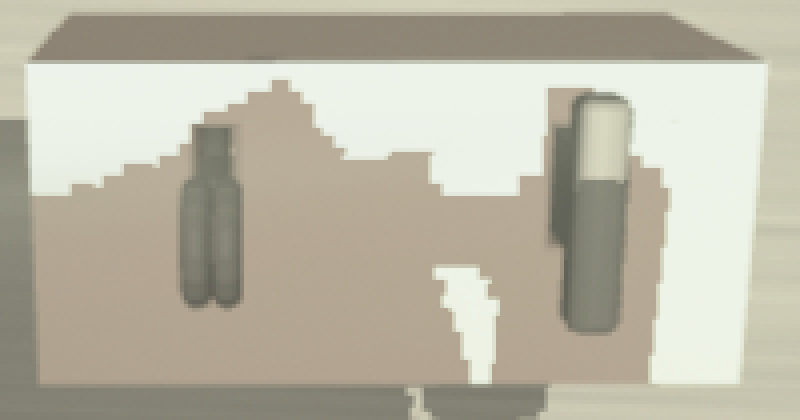

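>>> {"name": "move_arm", "arguments": {
  "series": [0.1,0.01,-0.025,0,0.6,0.2,0.01,-0.025,0,0.6,0.3,0.01,-0.025,0,0.6,0.38,0.01,-0.025,0,0.6,0.43,0.01,-0.025,0,0.6,0.46,0.01,-0.025,0,0.6,0.46,0.01,-0.025,0,0.6,0.46,0.01,-0.025,0,0.6],
  "grip_force": 40
}}

```text
t: 9.37
tool_pos: [0.4536, 0.3465, 0.0842]
tcp_rot: [1.992, 1.57, 0.454]
wrist_force: [0.2, 0.4, -0.0]
gripper_width: 0.0356
```

Run:
```python
from plan import *
plan([.4535,.346,.08],np.pi/2+.037)
p=camera('wrist'); cv2.imwrite('pics/w6.png',cv2.resize(p['color'][200:400,170:450,::-1],(784,560),interpolation=cv2.INTER_CUBIC))
p=camera('scene'); cv2.imwrite('pics/s6.png',cv2.resize(p['color'][210:330,370:530,::-1],(800,600),interpolation=cv2.INTER_CUBIC))
```

```text
t 9.37 pos [0.4536 0.3465 0.0842] zdir deg -88.09 toolx [ 0.  0. -1.] tooly [0.999 0.033 0.001] F [ 0.22  0.36 -0.  ] w 0.0356
shift [ 0.0169 -0.0005  0.0018] turn -0.007101603568790266
```

View pics/w6.png

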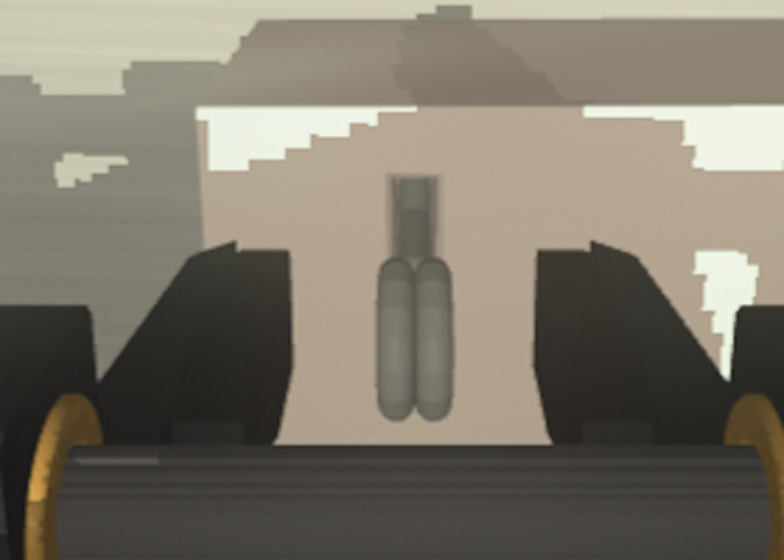

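View pics/s6.png

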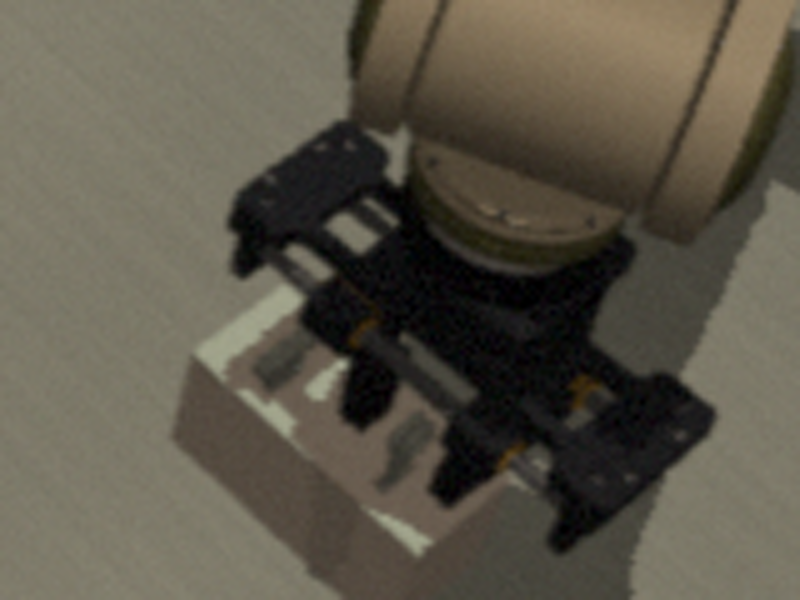

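The coil is centred between the fingers, with the bow on the +x side. Now lowering 4 mm and gripping.

>>> {"name": "move_arm", "arguments": {
  "series": [0.016,0,0,0,0.6,0.016,0,0,0,1,0.016,0,0,0,1,0.016,0,0,0,1,0.016,0,0,0,1,0.016,0,0,0,1]
}}

```text
t: 9.97
tool_pos: [0.4533, 0.3466, 0.0798]
tcp_rot: [1.999, 1.571, 0.462]
wrist_force: [-0.3, -0.6, 0.5]
gripper_width: 0.0095
```

>>> {"name": "move_arm", "arguments": {
  "series": [-0.05,0,0,0,1,-0.15,0,0,0,1,-0.25,0,0,0,1,-0.36,0,0,0,1,-0.48,0,0,0,1,-0.58,0,0,0,1,-0.58,0,0,0,1]
}}

```text
t: 10.55
tool_pos: [0.4546, 0.3474, 0.2299]
tcp_rot: [1.981, 1.562, 0.444]
wrist_force: [0.3, -0.6, 0.0]
gripper_width: 0.0098
```

Run:
```python
from plan import *
import pickle
plan([.5,.039,.22],np.pi/2-.013)
p=camera('wrist'); save(p,'w7.png'); pickle.dump((np.array(p['intrinsics']),np.array(p['world_from_camera'])),open('wcam.pkl','wb'))
for t in ['cotter','cotter_mid','cotter_tip']: print(t,[(np.round(r['point'],1).tolist(),round(r['conf'],2)) for r in place_of(p,t)][:2])
p=camera('scene'); save(p,'s7f.png');cv2.imwrite('pics/s7.png',cv2.resize(p['color'][150:310,370:530,::-1],(600,600),interpolation=cv2.INTER_CUBIC))
for t in ['cotter','cotter_mid','cotter_tip']: print(t,[(np.round(r['point'],1).tolist(),round(r['conf'],2)) for r in place_of(p,t)][:2])
```

```text
t 10.55 pos [0.4546 0.3474 0.2299] zdir deg -88.06 toolx [ 0.008  0.004 -1.   ] tooly [0.999 0.034 0.008] F [ 0.26 -0.58  0.03] w 0.0098
shift [0.0366 0.1393 1.2391] turn 0.08948082901747846
cotter [([324.5, 317.0], 0.79), ([210.4, 351.5], 0.22)]
cotter_mid [([286.9, 317.3], 0.57)]
cotter_tip [([263.0, 316.7], 0.63), ([285.3, 319.0], 0.16)]
cotter [([255.7, 469.3], 0.54), ([218.5, 344.7], 0.34)]
cotter_mid [([267.9, 464.3], 0.66)]
cotter_tip [([282.2, 457.7], 0.52)]
```

View pics/w7.png

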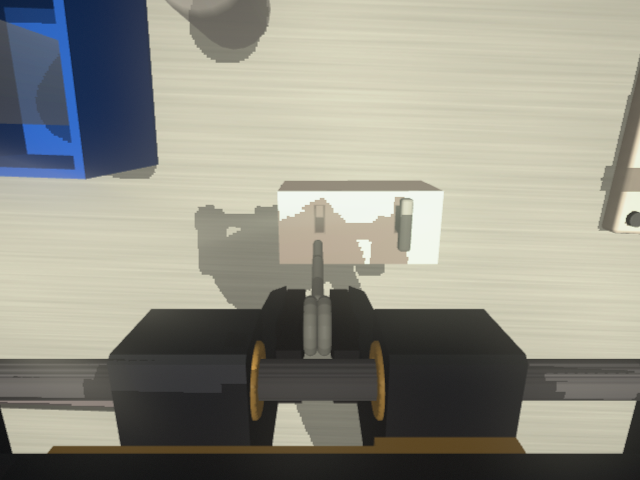

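View pics/s7.png

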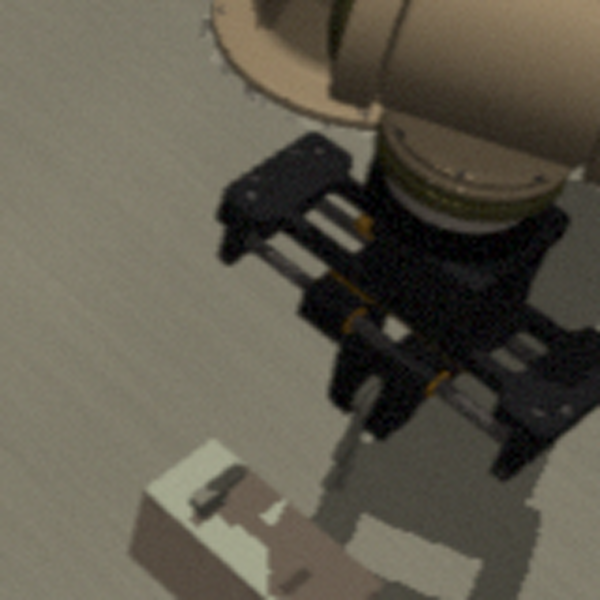

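>>> {"name": "move_arm", "arguments": {
  "series": [0,0.02,0.12,0.09,1,0,0.04,0.26,0.09,1,0,0.06,0.4,0.09,1,0,0.08,0.54,0.09,1,0,0.09,0.68,0.09,1,0,0.11,0.82,0.09,1,0,0.12,0.94,0.09,1,0,0.13,1,0.09,1]
}}

```text
t: 11.62
tool_pos: [0.4942, 0.0949, 0.2244]
tcp_rot: [-0.865, 1.57, -2.451]
wrist_force: [0.1, 0.0, -0.9]
gripper_width: 0.0091
```

Run:
```python
from plan import *
plan([.5,.039,.215],np.pi/2-.013)
```

```text
t 11.62 pos [0.4942 0.0949 0.2244] zdir deg -90.91 toolx [-0.001 -0.001 -1.   ] tooly [ 1.    -0.016 -0.001] F [ 0.09  0.04 -0.91] w 0.0091
shift [0.0376 0.0268 0.2231] turn -0.005351297350101248
```

>>> {"name": "move_arm", "arguments": {
  "series": [0,0.01,0.1,0,1,0,0.025,0.18,0,1,0,0.025,0.22,0,1,0,0.025,0.22,0,1,0,0.025,0.22,0,1,0,0.025,0.22,0,1]
}}

```text
t: 12.12
tool_pos: [0.4994, 0.0437, 0.2246]
tcp_rot: [-2.386, 1.57, 2.313]
wrist_force: [-0.1, 0.0, -0.4]
gripper_width: 0.0097
```

Run:
```python
from plan import *
import pickle
plan([.5,.039,.215],np.pi/2-.013)
C={}
for n in ['wrist','scene','top']:
    p=camera(n); save(p,n+'8.png'); C[n]=(np.array(p['intrinsics']),np.array(p['world_from_camera']))
    if n!='top':
      for t in ['cotter','cotter_mid','cotter_tip']: print(n,t,[(np.round(r['point'],1).tolist(),round(r['conf'],2)) for r in place_of(p,t)][:2])
pickle.dump((C,state()),open('c8.pkl','wb'))
a=cv2.imread('pics/wrist8.png');cv2.imwrite('pics/w8.png',cv2.resize(a[150:370,220:420],(600,660)[:2],interpolation=cv2.INTER_CUBIC)[:600])
a=cv2.imread('pics/scene8.png');cv2.imwrite('pics/s8.png',cv2.resize(a[130:250,270:390],(600,600),interpolation=cv2.INTER_CUBIC))
```

```text
t 12.12 pos [0.4994 0.0437 0.2246] zdir deg -90.72 toolx [-0.  0. -1.] tooly [ 1.    -0.013 -0.   ] F [-0.09  0.01 -0.44] w 0.0097
shift [0.0385 0.0026 0.0189] turn 0.000780645280652111
wrist cotter [([326.5, 315.3], 0.57)]
wrist cotter_mid [([287.7, 318.4], 0.96), ([291.7, 4.8], 0.61)]
wrist cotter_tip [([260.3, 318.4], 0.97)]
scene cotter [([174.1, 344.2], 0.5)]
scene cotter_mid [([188.8, 346.3], 0.54)]
scene cotter_tip [([202.4, 345.9], 0.48), ([176.0, 348.4], 0.23)]
```

View pics/w8.png

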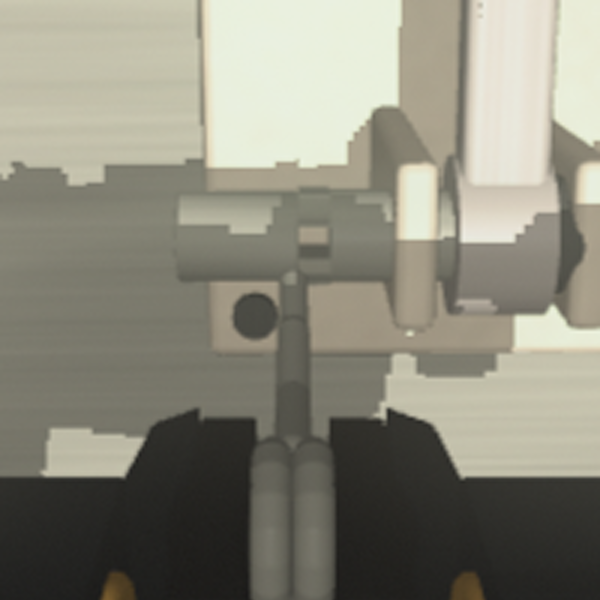

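View pics/s8.png

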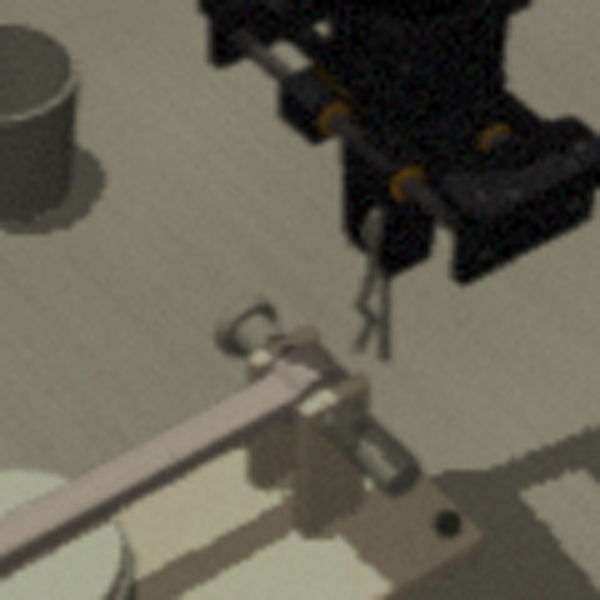

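```bash
python3 - <<'E'
from geo import *
import pickle
C8,s=pickle.load(open('c8.pkl','rb'))
tcp=np.array(s['tool_pos']); coil=tcp+[0,0,.0145]
Tw=C8['wrist'][1]; print('wrist cam rel tcp',np.round(Tw[:3,3]-tcp,4))
for l in (-4,-2,0,2,4,6):
    a=np.radians(l); # lean: coil towards +x relative to tip => tip at -x
    ax=np.array([np.sin(a),0,np.cos(a)]); ex=np.array([np.cos(a),0,-np.sin(a)])
    tip=coil-ax*.0845; fl=coil-ax*.066+ex*.0175
    print(l,'scene tip',proj('scene',tip).round(1),'flare',proj('scene',fl).round(1),'coil',proj('scene',coil).round(1),'wrist tip',proj(C8['wrist'],tip).round(1),'fl',proj(C8['wrist'],fl).round(1),proj(C8['wrist'],coil).round(1))
print('obs scene tip',(270+386/5-.4,130+358/5-.4),'flare',(270+365/5-.4,130+350/5-.4),'coil',(270+375/5-.4,130+232/5-.4))
h=ray(C8['wrist'],(220+315/3-.3,150+237/3-.3),.111); print('hole wrist',h)
print('pin wrist edges',ray(C8['wrist'],(220+250/3,150+190/3),.1),ray(C8['wrist'],(220+250/3,150+282/3),.1), 'end',ray(C8['wrist'],(220+177/3,229),.1))
# leg u at tip
for z in (.15,.16,.18): print(z,ray(C8['wrist'],(317.0,262),z))
E
python3 - <<'E'
import cv2
a=cv2.imread('pics/scene8.png');cv2.imwrite('pics/s8b.png',cv2.resize(a[165:215,325:375],(600,600),interpolation=cv2.INTER_CUBIC))
E
```

```text
wrist cam rel tcp [0.07   0.0002 0.1449]
-4 scene tip [[343.2 203.1]] flare [[337.9 200.1]] coil [[347.  174.8]] wrist tip [[318.8 245.7]] fl [[318.6 226.4]] [[319.9 326.5]]
-2 scene tip [[344.2 202.6]] flare [[338.7 199.9]] coil [[347.  174.8]] wrist tip [[318.9 250.6]] fl [[318.7 230.4]] [[319.9 326.5]]
0 scene tip [[345.2 202. ]] flare [[339.5 199.7]] coil [[347.  174.8]] wrist tip [[318.9 255.4]] fl [[318.7 234.3]] [[319.9 326.5]]
2 scene tip [[346.2 201.5]] flare [[340.3 199.4]] coil [[347.  174.8]] wrist tip [[319.  260.3]] fl [[318.8 238.4]] [[319.9 326.5]]
4 scene tip [[347.2 200.9]] flare [[341.1 199.1]] coil [[347.  174.8]] wrist tip [[319.  265.2]] fl [[318.8 242.4]] [[319.9 326.5]]
6 scene tip [[348.2 200.2]] flare [[341.9 198.8]] coil [[347.  174.8]] wrist tip [[319.1 270.2]] fl [[318.8 246.5]] [[319.9 326.5]]
obs scene tip (346.8, 201.2) flare (342.6, 199.6) coil (344.6, 176.0)
hole wrist [0.50442226 0.03875462 0.111     ]
pin wrist edges [0.51290228 0.05345427 0.1       ] [0.49053939 0.05392279 0.1       ] end [0.50179529 0.07091181 0.1       ]
0.15 [0.49403347 0.04408151 0.15      ]
0.16 [0.49747425 0.04403784 0.16      ]
0.18 [0.50435581 0.04395049 0.18      ]
```

View pics/s8b.png

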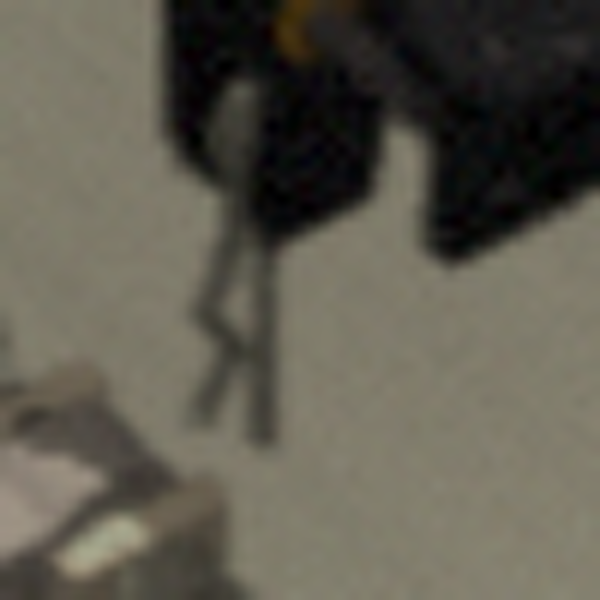

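The wrist view shows the leg at u=317 and the hole at (325,229), so the hole is about 5 mm further to -y. The cotter leans about 4°, with its tip towards -x. I'll descend to just above the pin, compensating for the lean, and look again.

>>> {"name": "move_arm", "arguments": {
  "series": [0.03,0.01,0.02,0,1,0.07,0.02,0.02,0,1,0.11,0.03,0.02,0,1,0.14,0.03,0.02,0,1,0.15,0.03,0.02,0,1,0.15,0.03,0.02,0,1,0.15,0.03,0.02,0,1]
}}

```text
t: 13.15
tool_pos: [0.5071, 0.0377, 0.1872]
tcp_rot: [-1.948, 1.571, 2.751]
wrist_force: [0.2, -0.5, -0.4]
gripper_width: 0.0092
```

```bash
cat > look.py <<'E'
import sys
from plan import *
import pickle
k=sys.argv[1]
plan([.507,.0386,.183],np.pi/2-.013)
C={}
for n in sys.argv[2:]:
    p=camera(n); save(p,n+k+'.png'); C[n]=(np.array(p['intrinsics']),np.array(p['world_from_camera']))
pickle.dump((C,state()),open('c%s.pkl'%k,'wb'))
b={'wrist':(200,350,240,400,5),'scene':(150,250,290,390,6),'top':(210,310,240,340,6)}
for n in C:
    y0,y1,x0,x1,f=b[n]; a=cv2.imread('pics/%s%s.png'%(n,k))[y0:y1,x0:x1]
    f=min(f,int(600/(y1-y0)) ); cv2.imwrite('pics/%s%sc.png'%(n,k),cv2.resize(a,None,fx=f,fy=f,interpolation=cv2.INTER_CUBIC)); print(n,y0,x0,f)
E
python3 look.py 9 wrist scene top
```

```text
t 13.15 pos [0.5071 0.0377 0.1872] zdir deg -90.77 toolx [-0.  0. -1.] tooly [ 1.    -0.013 -0.   ] F [ 0.17 -0.53 -0.4 ] w 0.0092
shift [ 0.0168 -0.0004 -0.0037] turn -0.0007934188277817773
wrist 200 240 4
scene 150 290 6
top 210 240 6
```

View pics/wrist9c.png

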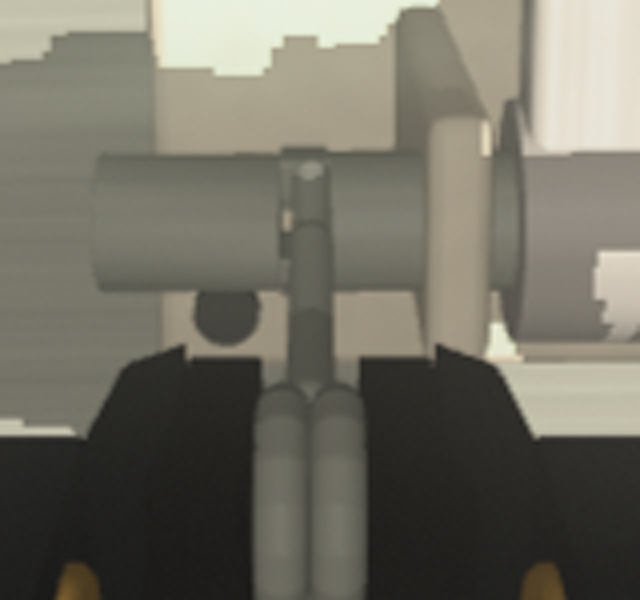

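View pics/scene9c.png

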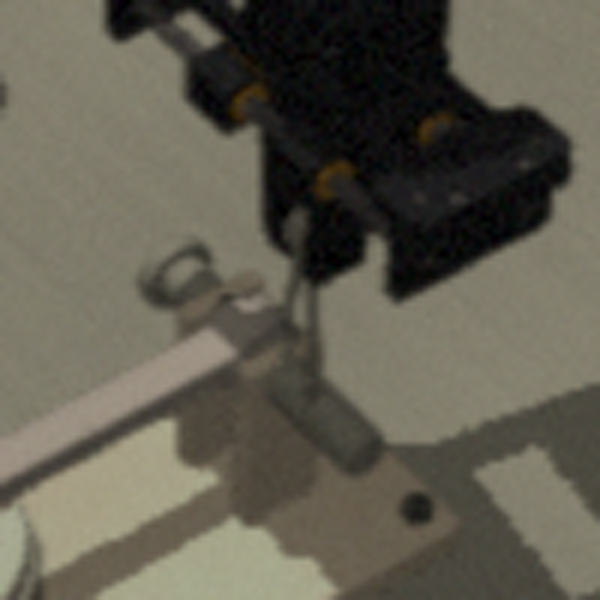

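View pics/top9c.png

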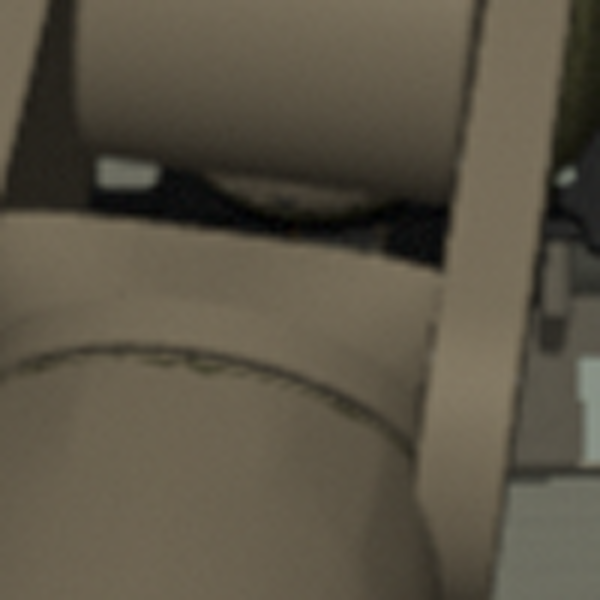

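```bash
python3 - <<'E'
from geo import *
import pickle
C8,s=pickle.load(open('c9.pkl','rb'))
tcp=np.array(s['tool_pos']); coil=tcp+[0,0,.0145]
for l in (0,2,4,6,8):
    a=np.radians(l); ax=np.array([np.sin(a),0,np.cos(a)]); ex=np.array([np.cos(a),0,-np.sin(a)])
    tip=coil-ax*.0845
    print(l,tip.round(4),'scene tip',proj('scene',tip).round(1),'coil',proj('scene',coil).round(1),'leg@45',proj('scene',coil-ax*.045).round(1),'wrist fl15/17.5/20',[proj(C8['wrist'],coil-ax*.066+ex*q).round(1)[0].tolist() for q in (.015,.0175,.02)])
W=C8['wrist']
print('pin axis',ray(W,(300,200+152/4),.1),ray(W,(300,200+291/4),.1))
print('hole rim y',ray(W,(240+304.5/4,250),.111),'leg',ray(W,(240+311/4,241),.14))
E
python3 - <<'E'
import cv2
a=cv2.imread('pics/scene9.png');cv2.imwrite('pics/s9b.png',cv2.resize(a[180:230,315:365],(600,600),interpolation=cv2.INTER_CUBIC))
E
```

```text
0 [0.5072 0.0377 0.1177] scene tip [[340.6 213.1]] coil [[342.  187.2]] leg@45 [[341.2 201.4]] wrist fl15/17.5/20 [[317.2, 239.3], [317.2, 234.6], [317.1, 229.9]]
2 [0.5043 0.0377 0.1177] scene tip [[341.6 212.5]] coil [[342.  187.2]] leg@45 [[341.8 201.1]] wrist fl15/17.5/20 [[317.3, 243.3], [317.2, 238.6], [317.2, 233.9]]
4 [0.5013 0.0377 0.1179] scene tip [[342.6 211.9]] coil [[342.  187.2]] leg@45 [[342.3 200.8]] wrist fl15/17.5/20 [[317.3, 247.3], [317.3, 242.7], [317.2, 238.0]]
6 [0.4984 0.0377 0.1181] scene tip [[343.5 211.3]] coil [[342.  187.2]] leg@45 [[342.9 200.4]] wrist fl15/17.5/20 [[317.4, 251.4], [317.3, 246.8], [317.3, 242.1]]
8 [0.4955 0.0377 0.1185] scene tip [[344.5 210.7]] coil [[342.  187.2]] leg@45 [[343.4 200.1]] wrist fl15/17.5/20 [[317.4, 255.5], [317.4, 250.9], [317.3, 246.2]]
pin axis [0.51304023 0.04833782 0.1       ] [0.49035188 0.04888271 0.1       ]
hole rim y [0.50862633 0.0384754  0.111     ] leg [0.52240242 0.03740654 0.14      ]
```

View pics/s9b.png

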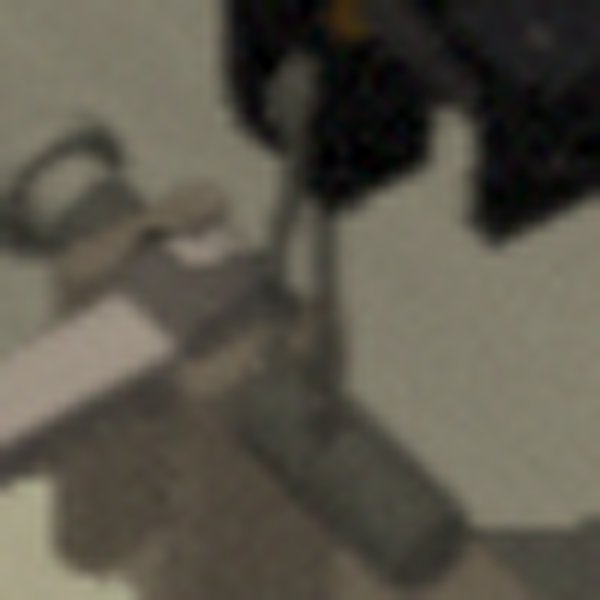

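>>> {"name": "move_arm", "arguments": {
  "series": [0.005,0.001,-0.004,0,1,0.012,0.001,-0.004,0,1,0.018,0.001,-0.004,0,1,0.024,0.001,-0.004,0,1,0.024,0.001,-0.004,0,1]
}}

```text
t: 13.72
tool_pos: [0.5072, 0.0387, 0.1809]
tcp_rot: [-1.754, 1.57, 2.945]
wrist_force: [0.3, -0.2, -0.1]
gripper_width: 0.0096
```

>>> {"name": "move_arm", "arguments": {
  "series": [0.003,0,0,0,1,0.006,0,0,0,1,0.006,0,0,0,1]
}}

```text
t: 13.97
tool_pos: [0.5073, 0.0386, 0.1796]
tcp_rot: [-1.698, 1.571, 3.001]
wrist_force: [-0.7, 0.5, 0.1]
gripper_width: 0.0094
```

>>> {"name": "move_arm", "arguments": {
  "series": [0.003,0,0,0,1,0.006,0,0,0,1,0.006,0,0,0,1]
}}

```text
t: 14.22
tool_pos: [0.5073, 0.0387, 0.1781]
tcp_rot: [-1.823, 1.571, 2.876]
wrist_force: [0.3, -1.4, -0.8]
gripper_width: 0.0095
```

>>> {"name": "move_arm", "arguments": {
  "series": [0.004,0,0,0,1,0.008,-0.001,0,0,1,0.008,-0.001,0,0,1]
}}

```text
t: 14.47
tool_pos: [0.5069, 0.0387, 0.176]
tcp_rot: [-1.707, 1.57, 2.992]
wrist_force: [-0.3, 0.4, -1.6]
gripper_width: 0.0092
```

>>> {"name": "move_arm", "arguments": {
  "series": [0.004,0,0,0,1,0.008,-0.001,0,0,1,0.008,-0.001,0,0,1]
}}

```text
t: 14.72
tool_pos: [0.5067, 0.0387, 0.174]
tcp_rot: [-1.776, 1.571, 2.923]
wrist_force: [0.7, 0.4, -1.0]
gripper_width: 0.0098
```

```bash
python3 look.py 10 wrist scene
```

```text
t 14.72 pos [0.5067 0.0387 0.174 ] zdir deg -90.77 toolx [-0.  0. -1.] tooly [ 1.    -0.013 -0.   ] F [ 0.73  0.43 -0.99] w 0.0098
shift [-0.036   0.0011  0.0003] turn -0.0006955327846295741
wrist 200 240 4
scene 150 290 6
```

View pics/wrist10c.png

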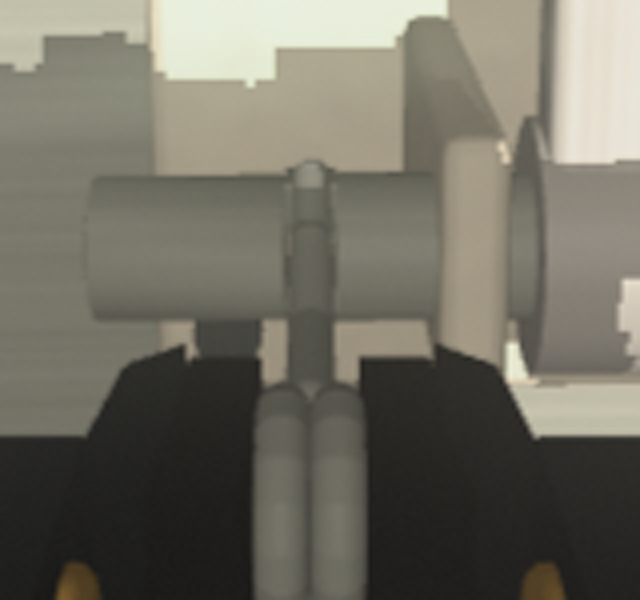

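View pics/scene10c.png

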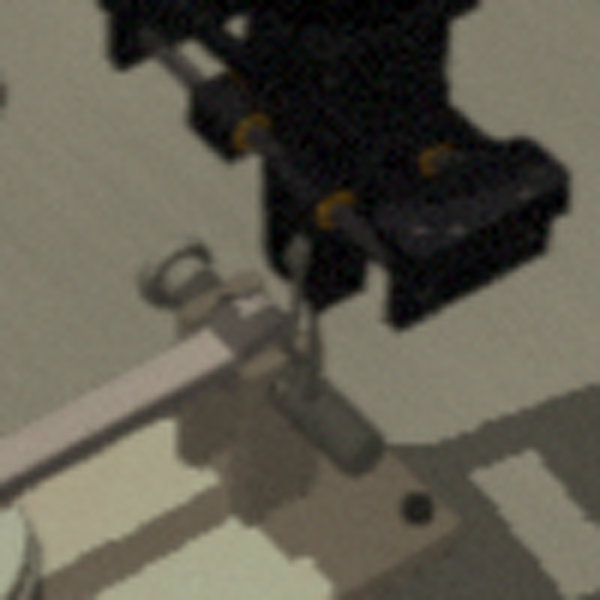

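The leg has entered the hole with almost no force. I'll continue along the leg's axis.

>>> {"name": "move_arm", "arguments": {
  "series": [0.006,0,0,0,1,0.012,-0.001,0,0,1,0.018,-0.0015,0,0,1,0.018,-0.0015,0,0,1]
}}

```text
t: 15.15
tool_pos: [0.5063, 0.0387, 0.1694]
tcp_rot: [-1.719, 1.57, 2.98]
wrist_force: [-0.4, -0.2, -0.9]
gripper_width: 0.0097
```

>>> {"name": "move_arm", "arguments": {
  "series": [0.006,0,0,0,1,0.012,-0.001,0,0,1,0.018,-0.0015,0,0,1,0.018,-0.0015,0,0,1]
}}

```text
t: 15.48
tool_pos: [0.5059, 0.0387, 0.1649]
tcp_rot: [-1.747, 1.57, 2.952]
wrist_force: [-0.5, 0.2, -0.3]
gripper_width: 0.0095
```

>>> {"name": "move_arm", "arguments": {
  "series": [0.006,0,0,0,1,0.012,-0.001,0,0,1,0.018,-0.0015,0,0,1,0.018,-0.0015,0,0,1]
}}

```text
t: 15.82
tool_pos: [0.5055, 0.0387, 0.1604]
tcp_rot: [-1.768, 1.57, 2.931]
wrist_force: [-1.0, 0.3, -0.0]
gripper_width: 0.0093
```

>>> {"name": "move_arm", "arguments": {
  "series": [0.006,0,0,0,1,0.012,-0.001,0,0,1,0.018,-0.0015,0,0,1,0.026,-0.002,0,0,1,0.026,-0.002,0,0,1]
}}

```text
t: 16.23
tool_pos: [0.505, 0.0387, 0.1538]
tcp_rot: [-1.758, 1.57, 2.941]
wrist_force: [0.3, -1.6, -1.7]
gripper_width: 0.0095
```

```bash
python3 look.py 11 wrist scene
```

```text
t 16.23 pos [0.505  0.0387 0.1538] zdir deg -90.77 toolx [-0.001  0.    -1.   ] tooly [ 1.    -0.013 -0.001] F [ 0.34 -1.58 -1.73] w 0.0095
shift [-0.1168  0.0079  0.0004] turn -0.0006805312012172029
wrist 200 240 4
scene 150 290 6
```

View pics/wrist11c.png

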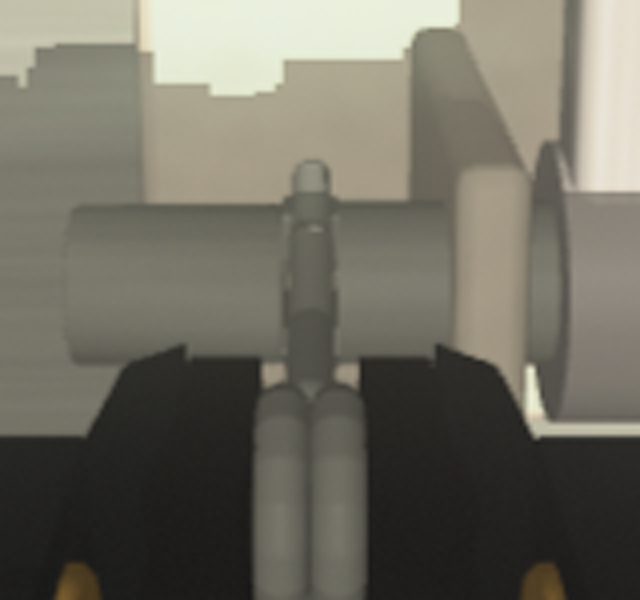

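View pics/scene11c.png

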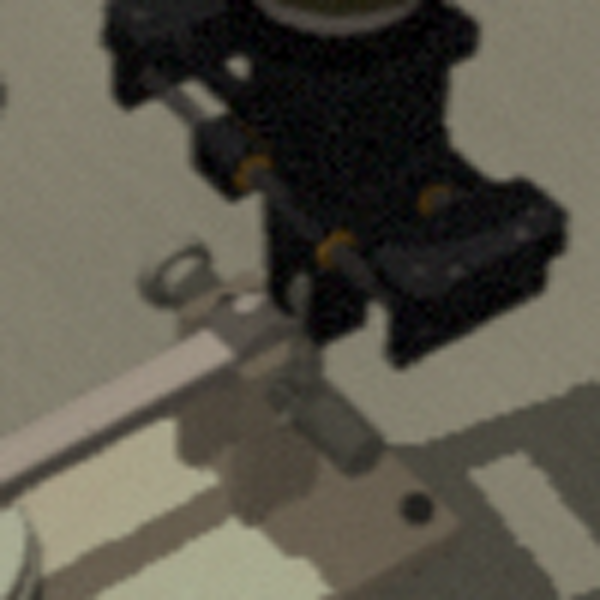

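Fully through the hole with light forces. Next I'll straighten the lean: ease the grip and draw the coil towards -x so the hole wall turns the leg upright.

>>> {"name": "move_arm", "arguments": {
  "series": [0,0,0,0,1,0,-0.004,0,0,1,0,-0.008,0,0,1,0,-0.012,0,0,1],
  "grip_force": 8
}}

```text
t: 16.67
tool_pos: [0.5024, 0.0387, 0.1544]
tcp_rot: [1.447, 1.57, -0.137]
wrist_force: [2.1, -0.7, -2.1]
gripper_width: 0.0097
```

>>> {"name": "move_arm", "arguments": {
  "series": [0,-0.004,0,0,1,0,-0.008,0,0,1,0,-0.008,0,0,1]
}}

```text
t: 16.92
tool_pos: [0.5001, 0.0387, 0.1543]
tcp_rot: [1.549, 1.571, -0.036]
wrist_force: [1.1, -0.2, -0.6]
gripper_width: 0.0098
```

```bash
python3 look.py 12 wrist
```

```text
t 16.92 pos [0.5001 0.0387 0.1543] zdir deg -90.77 toolx [ 0. -0. -1.] tooly [ 1.    -0.013  0.   ] F [ 1.11 -0.25 -0.62] w 0.0098
shift [-0.1147  0.0275  0.0002] turn -0.0009389630646336942
wrist 200 240 4
```

View pics/wrist12c.png

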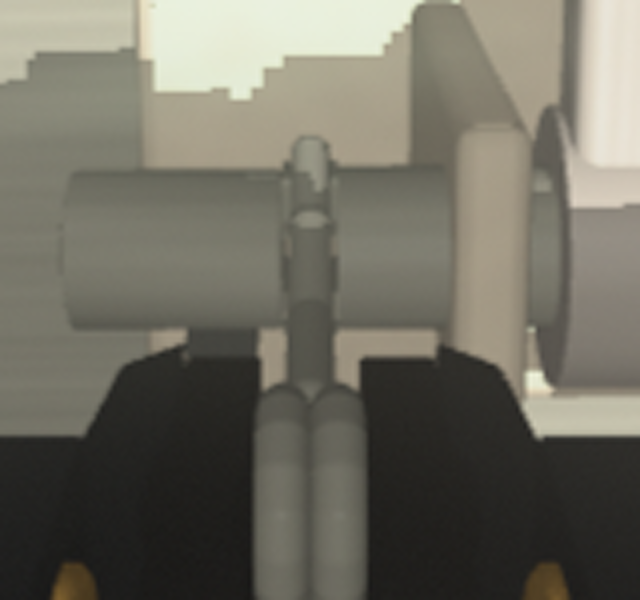

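>>> {"name": "move_arm", "arguments": {
  "series": [0,-0.004,0,0,1,0,-0.004,0,0,1,0,-0.002,0,0,1,0,0.001,0,0,1]
}}

```text
t: 17.3
tool_pos: [0.5003, 0.0388, 0.1541]
tcp_rot: [-1.673, 1.57, 3.026]
wrist_force: [-0.7, 0.2, -1.3]
gripper_width: 0.0097
```

>>> {"name": "move_arm", "arguments": {
  "series": [0,0,0,0,1,0,0,0,0,1,0,0,0,0,1],
  "grip_force": 40
}}

```text
t: 17.55
tool_pos: [0.5003, 0.0388, 0.1541]
tcp_rot: [-1.706, 1.57, 2.993]
wrist_force: [0.4, 0.2, -0.6]
gripper_width: 0.0093
```

```bash
python3 look.py 13 wrist scene
```

```text
t 17.55 pos [0.5003 0.0388 0.1541] zdir deg -90.77 toolx [-0.  0. -1.] tooly [ 1.    -0.013 -0.   ] F [ 0.38  0.17 -0.59] w 0.0093
shift [-0.1156  0.0266  0.0004] turn -0.0006920165613195974
wrist 200 240 4
scene 150 290 6
```

View pics/wrist13c.png

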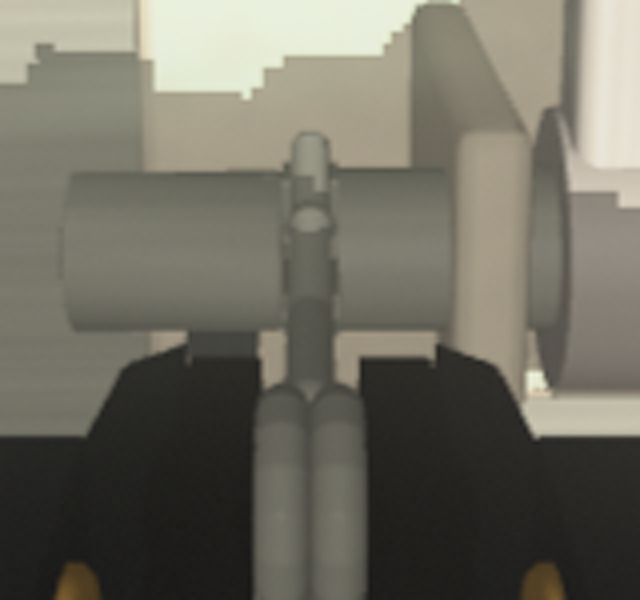

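View pics/scene13c.png

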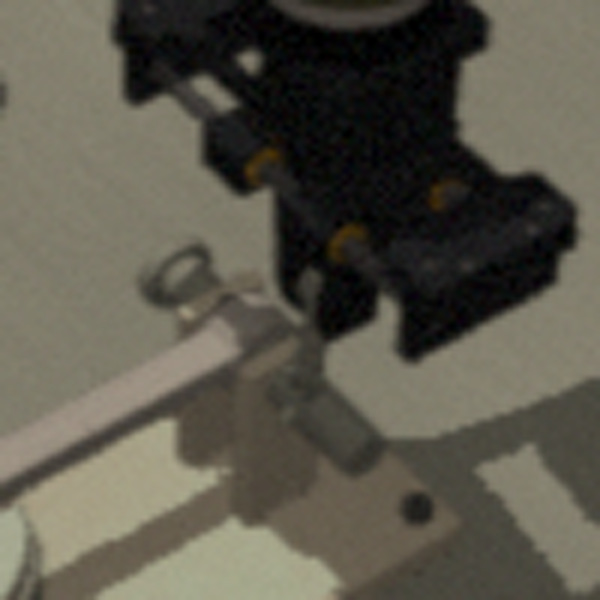

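>>> {"name": "move_arm", "arguments": {
  "series": [0.006,0,0,0,1,0.012,0,0,0,1,0.018,0,0,0,1,0.018,0,0,0,1]
}}

```text
t: 17.98
tool_pos: [0.501, 0.0387, 0.1498]
tcp_rot: [1.505, 1.569, -0.079]
wrist_force: [2.7, 0.6, 0.1]
gripper_width: 0.0096
```

>>> {"name": "move_arm", "arguments": {
  "series": [0.006,0,0,0,1,0.012,0,0,0,1,0.012,0,0,0,1]
}}

```text
t: 18.23
tool_pos: [0.5008, 0.0387, 0.1468]
tcp_rot: [1.454, 1.57, -0.13]
wrist_force: [3.3, 0.2, 3.0]
gripper_width: 0.0092
```

>>> {"name": "move_arm", "arguments": {
  "series": [0.006,0,0,0,1,0.012,0,0,0,1,0.012,0,0,0,1]
}}

```text
t: 18.48
tool_pos: [0.5009, 0.0387, 0.1439]
tcp_rot: [1.464, 1.569, -0.121]
wrist_force: [3.2, -0.4, 2.7]
gripper_width: 0.0093
```

>>> {"name": "move_arm", "arguments": {
  "series": [0.006,0,0,0,1,0.012,0,0,0,1,0.012,0,0,0,1]
}}

```text
t: 18.73
tool_pos: [0.5006, 0.0387, 0.1403]
tcp_rot: [1.663, 1.57, 0.079]
wrist_force: [6.1, 0.9, -1.8]
gripper_width: 0.0098
```

>>> {"name": "move_arm", "arguments": {
  "series": [0.006,0,0,0,1,0.012,0,0,0,1,0.012,0,0,0,1]
}}

```text
t: 18.98
tool_pos: [0.5006, 0.0387, 0.1373]
tcp_rot: [1.742, 1.57, 0.158]
wrist_force: [6.0, 0.5, -3.0]
gripper_width: 0.0096
```

>>> {"name": "move_arm", "arguments": {
  "series": [0.006,0,0,0,1,0.012,0,0,0,1,0.012,0,0,0,1]
}}

```text
t: 19.23
tool_pos: [0.5007, 0.0387, 0.1343]
tcp_rot: [1.694, 1.57, 0.11]
wrist_force: [7.0, 0.1, -2.4]
gripper_width: 0.0093
```

```bash
python3 look.py 14 wrist scene
```

```text
t 19.23 pos [0.5007 0.0387 0.1343] zdir deg -90.78 toolx [ 0.001  0.    -1.   ] tooly [ 1.    -0.014  0.001] F [ 7.    0.13 -2.36] w 0.0093
shift [-1.948e-01  2.530e-02  1.000e-04] turn -0.0010351190408940275
wrist 200 240 4
scene 150 290 6
```

View pics/wrist14c.png

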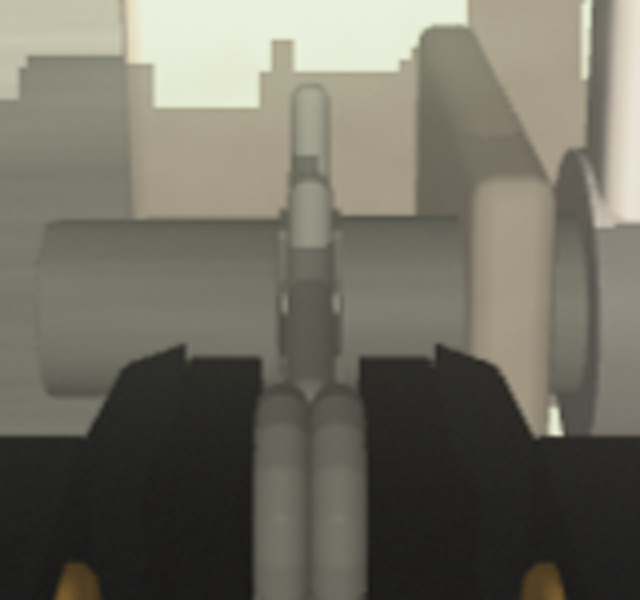

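View pics/scene14c.png

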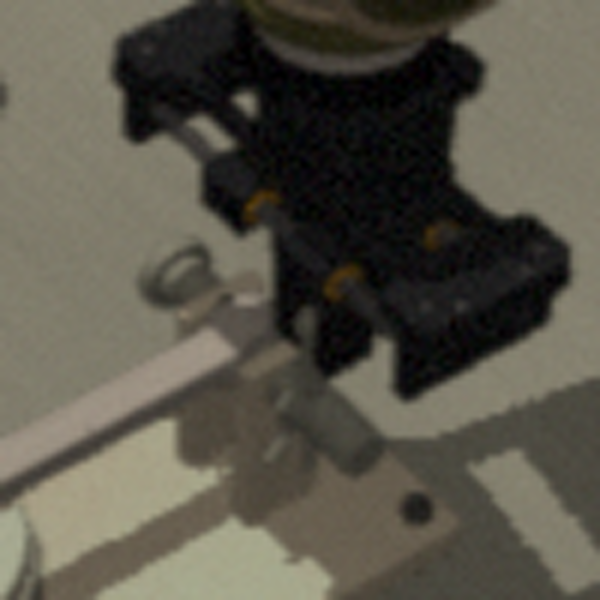

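>>> {"name": "move_arm", "arguments": {
  "series": [0.003,0.002,0,0,1,0.006,0.004,0,0,1,0.006,0.004,0,0,1]
}}

```text
t: 19.58
tool_pos: [0.5012, 0.0388, 0.1327]
tcp_rot: [-1.769, 1.57, 2.93]
wrist_force: [4.2, 0.1, -3.5]
gripper_width: 0.0095
```

>>> {"name": "move_arm", "arguments": {
  "series": [0.006,0,0,0,1,0.012,0,0,0,1,0.012,0,0,0,1]
}}

```text
t: 19.83
tool_pos: [0.5012, 0.0388, 0.1297]
tcp_rot: [-1.766, 1.57, 2.933]
wrist_force: [5.2, 0.0, -5.0]
gripper_width: 0.0096
```

>>> {"name": "move_arm", "arguments": {
  "series": [0.004,0,0,0,1,0.008,0,0,0,1,0.008,0,0,0,1]
}}

```text
t: 20.08
tool_pos: [0.5013, 0.0387, 0.1279]
tcp_rot: [-1.71, 1.57, 2.989]
wrist_force: [5.9, 0.1, -3.9]
gripper_width: 0.01
```

>>> {"name": "move_arm", "arguments": {
  "series": [0.004,0,0,0,1,0.006,0,0,0,1,0.006,0,0,0,1]
}}

```text
t: 20.33
tool_pos: [0.5014, 0.0387, 0.1266]
tcp_rot: [-1.692, 1.57, 3.007]
wrist_force: [4.8, -0.4, -2.4]
gripper_width: 0.0096
```

```bash
python3 look.py 15 wrist scene
```

```text
t 20.33 pos [0.5014 0.0387 0.1266] zdir deg -90.77 toolx [-0.  0. -1.] tooly [ 1.    -0.013 -0.   ] F [ 4.77 -0.37 -2.4 ] w 0.0096
shift [-0.2257  0.0225  0.0003] turn -0.0007358427088311228
wrist 200 240 4
scene 150 290 6
```

View pics/wrist15c.png

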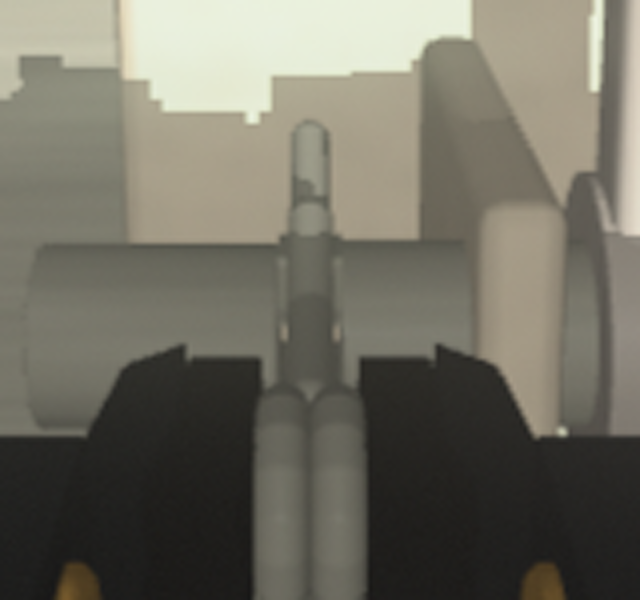

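View pics/scene15c.png

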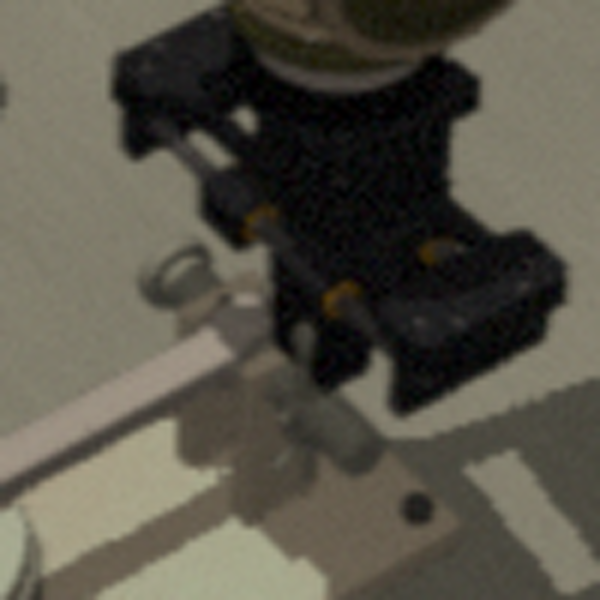

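The bow has closed most of the way (its end is at row 125, relaxed is about 135) and the pin is pulling the cotter down. About a millimetre to go.

>>> {"name": "move_arm", "arguments": {
  "series": [0.002,0.002,0,0,1,0.004,0.003,0,0,1,0.004,0.003,0,0,1]
}}

```text
t: 20.68
tool_pos: [0.5018, 0.0388, 0.1255]
tcp_rot: [-1.666, 1.57, 3.033]
wrist_force: [2.4, -0.1, -0.7]
gripper_width: 0.0095
```

>>> {"name": "move_arm", "arguments": {
  "series": [0.002,0.001,0,0,1,0.004,0.001,0,0,1,0.004,0.001,0,0,1]
}}

```text
t: 20.93
tool_pos: [0.5021, 0.0388, 0.1245]
tcp_rot: [-1.661, 1.57, 3.038]
wrist_force: [1.1, 0.2, -0.9]
gripper_width: 0.0093
```

```bash
python3 look.py 16 wrist scene
```

```text
t 20.93 pos [0.5021 0.0388 0.1245] zdir deg -90.77 toolx [-0.001  0.    -1.   ] tooly [ 1.    -0.013 -0.001] F [ 1.06  0.2  -0.95] w 0.0093
shift [-0.2341  0.0194  0.0004] turn -0.000729313353702967
wrist 200 240 4
scene 150 290 6
```

View pics/wrist16c.png

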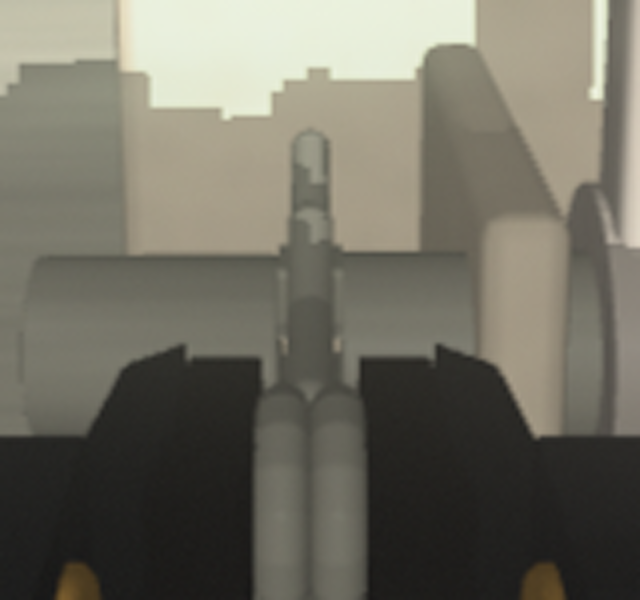

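>>> {"name": "move_arm", "arguments": {
  "series": [0,0,0,0,0.86,0,0,0,0,0.82,0,0,0,0,0.8,0,0,0,0,0.8,-0.02,0,0,0,0.8,-0.06,0,0,0,0.8,-0.12,0,0,0,0.8,-0.2,0,0,0,0.8,-0.3,0,0,0,0.8,-0.4,0,0,0,0.8,-0.4,0,0,0,0.8]
}}

```text
t: 21.95
tool_pos: [0.5041, 0.0385, 0.2302]
tcp_rot: [1.434, 1.562, -0.15]
wrist_force: [-0.5, 0.7, 0.3]
gripper_width: 0.0178
```

```bash
python3 look.py 17 wrist scene
```

```text
t 21.95 pos [0.5041 0.0385 0.2302] zdir deg -90.76 toolx [ 0.009 -0.001 -1.   ] tooly [ 1.    -0.013  0.009] F [-0.54  0.71  0.33] w 0.0178
shift [ 0.1889  0.0098 -0.0006] turn -0.0005761589617424572
wrist 200 240 4
scene 150 290 6
```

View pics/wrist17.png

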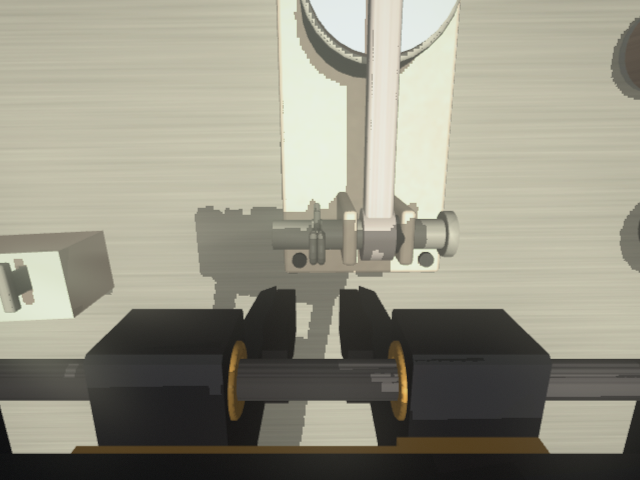

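View pics/scene17c.png

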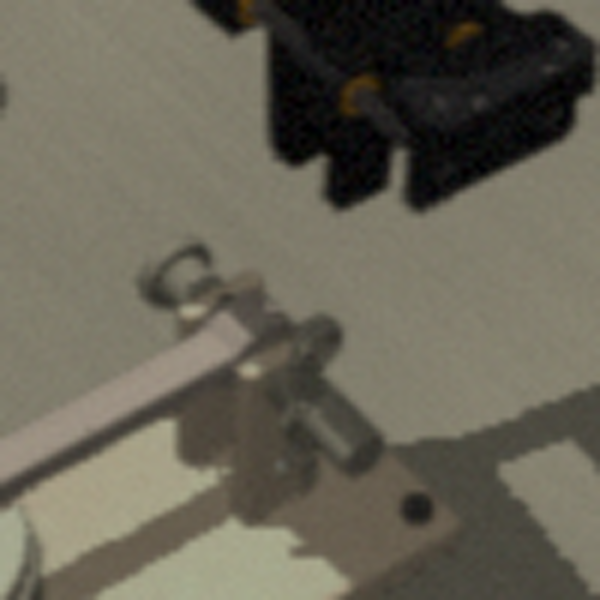

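Run:
```python
from geo import *
import pickle,cv2
C8,s=pickle.load(open('c17.pkl','rb')); W=C8['wrist']
a=cv2.imread('pics/wrist17.png');cv2.imwrite('pics/w17b.png',cv2.resize(a[195:275,270:370],(750,600),interpolation=cv2.INTER_CUBIC))
for l in (-6,-3,0,3,6):
    r=np.radians(l); ax=np.array([np.sin(r),0,np.cos(r)]); c=np.array([.501,.0387,.1])+.04*ax
    print(l,'coil scene',proj('scene',c).round(1),'wrist',proj(W,c).round(1))
print('coil scene obs',(290+320/6,150+338/6))
```

```text
-6 coil scene [[344.7 204.9]] wrist [[317.2 257.9]]
-3 coil scene [[344.  205.3]] wrist [[317.1 254.9]]
0 coil scene [[343.3 205.6]] wrist [[317.1 251.7]]
3 coil scene [[342.6 206.1]] wrist [[317.1 248.5]]
6 coil scene [[341.9 206.5]] wrist [[317.  245.2]]
coil scene obs (343.3333333333333, 206.33333333333334)
```

View pics/w17b.png

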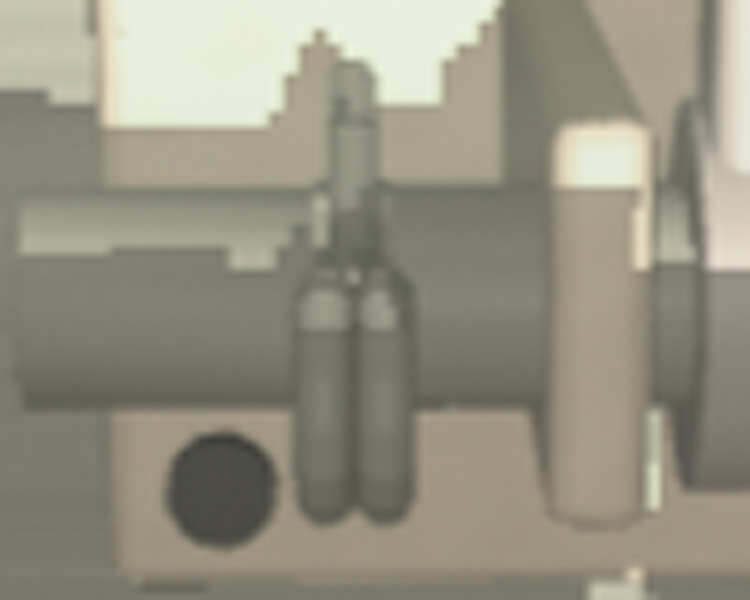

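>>> {"name": "move_arm", "arguments": {
  "series": [0,0,-0.15,0,0.8,0,0,-0.3,0,0.8,0,0,-0.45,0,0.8,0,0,-0.6,0,0.8,0,0,-0.75,0,0.8,0,0,-0.9,0,0.8,0,0,-0.9,0,0.8,0,0,-0.9,0,0.8,0,0,-0.9,0,0.8]
}}

```text
t: 22.8
tool_pos: [0.5052, 0.2631, 0.2239]
tcp_rot: [-1.115, 1.569, -2.699]
wrist_force: [0.0, 0.2, -0.1]
gripper_width: 0.0178
```

```bash
python3 look.py 18 top scene
python3 - <<'E'
import cv2
a=cv2.imread('pics/top18.png');cv2.imwrite('pics/t18.png',cv2.resize(a[200:310,240:400],(800,550),interpolation=cv2.INTER_CUBIC))
a=cv2.imread('pics/scene18.png');cv2.imwrite('pics/s18.png',cv2.resize(a[185:245,305:385],(800,600),interpolation=cv2.INTER_CUBIC))
E
```

```text
t 22.8 pos [0.5052 0.2631 0.2239] zdir deg -90.77 toolx [-0.002 -0.001 -1.   ] tooly [ 1.    -0.013 -0.002] F [ 0.01  0.19 -0.11] w 0.0178
shift [0.1641 0.0196 0.8977] turn -0.0007574265894209741
top 210 240 6
scene 150 290 6
```

View pics/t18.png

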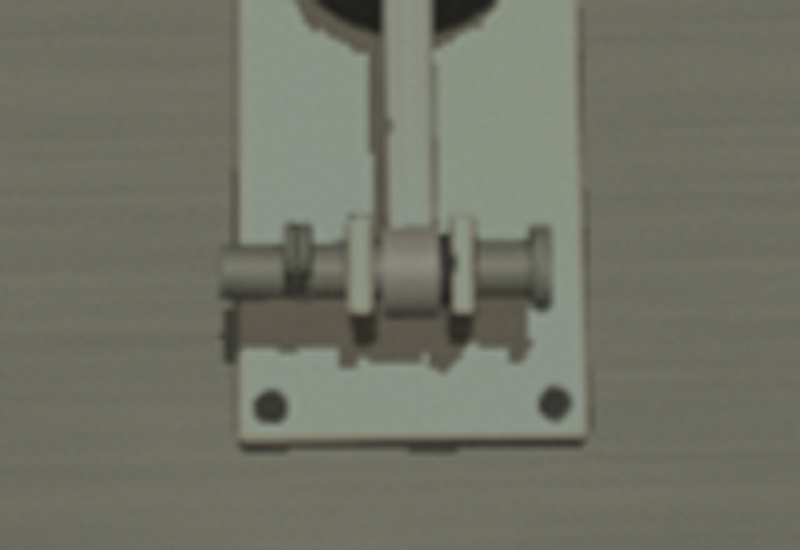

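View pics/s18.png

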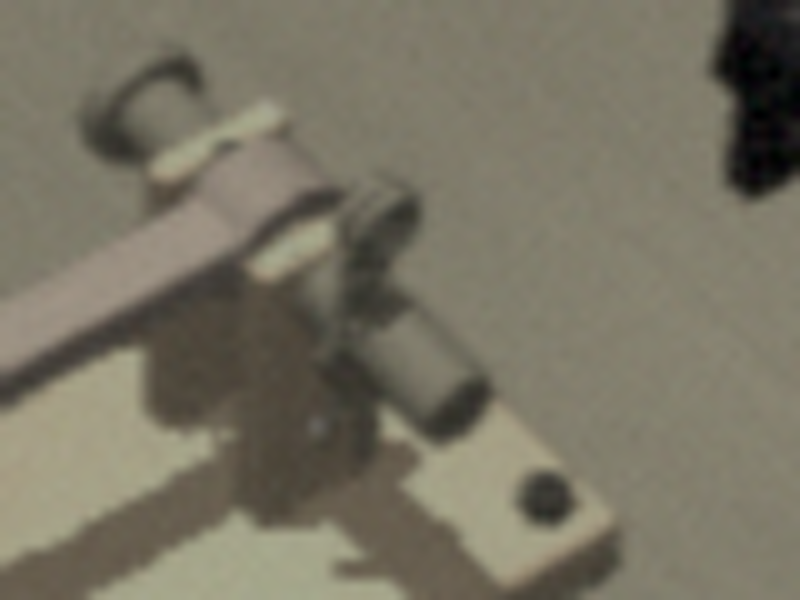

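The top view shows the pin unchanged at home (end at column 222, head at 552 in the crop) and the cotter standing in the hole at (298,258). The arm is clear, so I'm handing in.

```bash
python3 -c "
from station import *
print(sign_off(), state()['t'])"
```

```text
the job is handed in; nothing more can be done
the job is handed in; nothing more can be done
```

The pin is home and the cotter is snapped over it and released upright. I handed the job in soon after the last clock reading, 22.8 s of the 72 s allowed.

- **Pin:** I pushed it slowly with the closed fingers at about 4–5 N until it stopped. The push had risen to about 34 N by the time I backed off. The last top picture shows the pin in the same place as just after the push.
- **Cotter:** I lifted it from the rack at its coil and found the hole with only about 1 N at the wrist. It was leaning about 4° in the grip, so I used the hole wall to straighten it with the grip eased to 8 N. I then pushed it down; the wrist readings between steps stayed at about 7 N or less. The bow opened past the pin and closed again, and the push fell to nearly zero at the seat.
- **Last checks:** After release the cotter stands in the hole and the arm touches nothing. The two cameras disagree slightly on lean: the scene camera shows about 0°, while the wrist camera, with the arm still settling, showed 3–4°. That fits within the hole's play. I measured the bow's opening only from pictures.
- **Other things:** I planned the moves clear of the cup, bottles, jar and key and saw no sign of contact, but I did not check each of them again at the end.

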